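Put the magnifying glass away and slide the box shut

TASK

Lift the magnifying glass off the peg of the sloping stand and lay it flat in the open compartment of the wooden desk box, without dropping it. Then slide the box's cover fully shut over it and let go. Leave the other things on the desk where they are.

Things in the scene. Friction and masses are not known exactly. Their poses are not given: they have to be found in the camera images.
- handle_mid (a point): Steel magnifying glass (173 mm, 0.16 kg): middle of its handle, a bar 72 long, 18 wide, 18 thick; point on the bar's axis. x along the bar to the eyelet, y across, z out of the upper flat side. Underside (bar and lens frame, one plane) at z = -9 mm; ends at x = -108 (lens) and +65 mm. Balance point 20 mm towards the lens. Starts lying on the stand's slope, hung on the peg.
- lens (a point): Centre of the magnifying glass's round lens, 72 mm across its frame, 12 mm thick, 72 mm from handle_mid along -x; same axes, 6 mm above the underside.
- eyelet (a point): Centre of the eyelet at the handle's end: a ring with a 20 mm hole, 32 mm across, 6 mm thick, 49 mm from handle_mid along +x; same axes. At the start the peg stands through it.
- peg_tip (a point): Top of the plain steel peg (7 mm thick, 24 mm long) standing square to the fixed stand's sloping dark wood board (210 x 130 mm, 35 degrees from the horizontal) near its upper edge, which is 150 mm above the desk. Axes of the stand: z up, y along its width, x level, towards the high end. The glass hangs from the peg flat on the board, lens downhill.
- bay (a point): Centre of the compartment's floor in the fixed wooden desk box, 8 mm above the desk. Axes of the box: z up, x along the compartment, y along the cover's slide. Inside 200 (x) by 116 (y) mm, 32 mm deep, walls 8 mm. On the -y side follows a closed deck, 132 mm long, where the open cover is parked. Side rails along y at x = +-104 mm rise to 51 mm above the desk.
- cover (a joint): Slide of the flat cover, m: 0 = fully shut (stop), 0.130 = fully open (stop), opening towards the box's -y. Stays where left; about 3 N moves it. Dark wood, 196 (x) by 132 (y) mm, 8 thick, underside 41 mm above the desk. Its front edge is at y = 0.066 - joint from the bay's centre: open, it may overlap the compartment by up to 12 mm.
- cover_push (a point): On the cover stands a raised panel, 110 (x) by 112 (y) mm, 16 mm high (from 49 to 65 mm above the desk), too wide to grasp. This is the middle of its upright face on the -y side, 57 mm above the desk, axes of the box. Pushed towards the box's +y, it shuts the cover. The flat rim of the cover reaches 10 mm beyond the face.
- vase: Bystander: empty white ceramic vase, 160 mm tall, 96 mm wide; origin at the centre of its foot.
- stapler: Bystander: red plastic stapler, 135 x 34 x 60 mm; origin at the centre of its underside, x along its length.
- mug: Bystander: blue ceramic mug, 92 mm tall, 82 mm wide, handle at +y; origin at the centre of its foot.
- glasses_case: Bystander: black spectacle case, 150 x 60 x 40 mm; origin at the centre of its underside, x along its length.
- calculator: Bystander: grey pocket calculator, 150 x 80 x 16 mm; origin at the centre of its underside, x along its length.
- carousel_rim (a point): Bystander: a point on the rim of the rotating grey plastic carousel of pens, 60 mm from its upright axis along its own +x and 97 mm above the desk. The carousel is 124 mm wide, 170 mm tall with its pens; its base is fixed, the top turns.
There are look-alikes about, which are no part of the job. Leave any green look-alike of the part that bears handle_mid alone.

How it is judged:
By the outcome, as a careful person would: the job done as asked, in the order asked, and still so for the second after the job is handed in, with the robot touching nothing.
It also fails if it takes over 54 s, if anything falls off the work surface, if the arm or the gripper's body presses on something with over 40 N, if the wrist force passes 120 N, or if a joint passes its speed limit or range.

ROBOT

A 6-joint arm with a two-finger parallel gripper is mounted at the origin on the work surface. World frame = base frame: x ahead of the robot, y to its left, z up, the work surface at z = 0. Lengths are in m, angles in rad, forces in N, time in s.
With the tool pointing down it reaches from about 0.35 to 0.775 m from the base axis. Payload 7.3 kg.
Tool frame: the origin (TCP) lies on the centre line of the jaws, within the pads' length; the fingertips stand 25 mm ahead of it and the grasp point (between the pads) lies 6 mm ahead of it; z points along the fingers, y is the direction in which the jaws open and shut (so a half turn about z gives the same grasp; the last joint's range is limited). The gripper opens to 92 mm and grips with 3 to 60 N. Pads are 19 mm wide; open, the fingers measure 130 mm over their backs; the gripper's body (75 mm by 190 mm) begins 47 mm behind the grasp point.
Start: joints at [-1.395, 0.342, 1.524, -0, 1.275, -0.146], TCP at [0.166, -0.498, 0.212] pointing down, gripper open.
Joint ranges: [-2.53, 2.53], [-0.77, 2.02], [0.04, 2.7], [-1, 4.14], [0.28, 2.66], [-3.11, 3.11]. Speed limits (rad/s): [2.57, 2.57, 3.14, 3.14, 3.14, 3.14].

INTERFACE

Orientations are given as [roll, pitch, yaw] about the fixed x, y, z axes, in that order (R = Rz(yaw) Ry(pitch) Rx(roll)).
In Python, from cell import telemetry, read_camera, workorder gives the robot as it stands.
- The arm moves only by the shell command python3 -m creep 'ROWS' [FORCE]. ROWS is JSON, one flat list of numbers, 5 for each row, row after row: the opening, from 0 (shut) to 1 (fully open), then the shift along the world's x, y, z in m, then the turn about the world's z in rad. A call has 1 to 12 rows; each row shifts and turns the pose as measured when the row begins; what a row does not reach is not made up. A row lasts 1/8 s, in which the tool goes at most 62.5 mm and 10.7 degrees, less where a joint would pass 70% of its speed; a pose out of reach is approached as far as the arm can. A call is refused whole if a number of a shift passes 0.0625 or a number of a turn 0.188, either way. A call with a gripper value outside its range is refused whole. The fingers move at their own pace and stop on an object; FORCE is the grip in N (left out, the last holds). Time passes only in rows, so rows that do not move let the fingers close. It gives the time, the measured TCP pose, the force and the opening at its end, in the units of the state.
- telemetry.observe(): the state, without advancing time (a new reading comes with each control period).
- read_camera(name): name is "scene" or "side" or "wrist"; returns a dict with "image" (480x640x3 uint8, red, green, blue), "fovy" (degrees; the focal length in pixels is half the picture's height over the tangent of half this angle, whatever the lens; pixels are square), "cx", "cy" (the principal point, pixels), "R" (3x3) and "t" (3): a world point X has camera coordinates R X + t. Camera axes: x right, y down, z forward; pixel columns grow to the right and rows downward; lengths in m; the calibration is good to about 2 mm. A picture is of the moment at which its call begins. There is no depth.
- workorder.hand_in(): hands the job in, once; it reports no verdict.
The state is a dict: "time": time; "qpos": joint angles; "qvel": joint speeds; "joint_efforts": joint torques, N m; "tool_pos": TCP position; "tool_rot": TCP orientation; "contact_force": force on the tool from outside, world axes, zero at the start; "torque": the same for the moment, N m; "opening": finger opening in m.
Only numpy, scipy, OpenCV 4.12 (cv2) and the standard library are available. Lean on these libraries where they do the work, as an engineer would, in place of code of your own. Each camera call takes 0.05 s, during which the arm holds its last target.

## Working session

There is one attempt and no reset: what is moved stays moved. The work goes in short steps, Python scripts to look and compute and a shell command to move; the robot and the scene stay as the last step left them, time stands still between calls to the robot, and variables do not carry over. Pictures are saved under pics/ and viewed, and the job is handed in when it is done.

```bash
mkdir -p pics; ls; cat > h.py <<'E'
import numpy as np, cv2
from cell import telemetry, read_camera, workorder
def cam(n):
    c=read_camera(n); c['f']=240/np.tan(np.radians(c['fovy'])/2); c['R']=np.array(c['R']);c['t']=np.array(c['t']); return c
def ray(c,u,v):
    d=np.array([(u-c['cx'])/c['f'],(v-c['cy'])/c['f'],1.]); return -c['R'].T@c['t'], c['R'].T@d
def onz(c,u,v,z):
    o,d=ray(c,u,v); return o+d*(z-o[2])/d[2]
def proj(c,X):
    p=c['R']@np.array(X)+c['t']; return np.array([c['cx'],c['cy']])+c['f']*p[:2]/p[2]
def tri(c1,p1,c2,p2):
    o1,d1=ray(c1,*p1);o2,d2=ray(c2,*p2)
    s=np.linalg.lstsq(np.c_[d1,-d2],o2-o1,rcond=None)[0]
    a=o1+s[0]*d1;b=o2+s[1]*d2; return (a+b)/2,np.linalg.norm(a-b)
def save(c,n): cv2.imwrite('pics/'+n+'.png',cv2.cvtColor(c['image'],cv2.COLOR_RGB2BGR))
E
python3 - <<'E'
from h import *
import pickle
for n in ['scene','side','wrist']:
    c=cam(n); save(c,n+'0'); pickle.dump(c,open(n+'0.pkl','wb')); print(n,c['fovy'],c['cx'],c['cy'],(-c['R'].T@c['t']).round(3),c['R'].round(2).tolist())
s=telemetry.observe();print(s)
E
```

```text
pics
scene 42.98733372267817 318.6489442104493 236.45217561773347 [ 1.091 -0.649  1.58 ] [[0.76, 0.65, 0.01], [0.57, -0.65, -0.51], [-0.32, 0.39, -0.86]]
side 50.092589556928836 323.43813115545623 245.52032658065076 [-0.135  0.882  1.092] [[-0.79, -0.62, -0.02], [-0.4, 0.53, -0.75], [0.47, -0.58, -0.67]]
wrist 59.39332385185757 319.73783691446823 244.13536819053851 [ 0.244 -0.471  0.383] [[0.32, -0.95, -0.0], [-0.9, -0.3, 0.3], [-0.29, -0.1, -0.95]]
{'time': 0.15, 'qpos': array([-1.39499310e+00,  3.42569597e-01,  1.52478775e+00,  1.20946261e-05,
        1.27537792e+00, -1.46004412e-01]), 'qvel': array([-0.00035528, -0.00347911, -0.0034666 , -0.0001814 , -0.00016442,
       -0.00025496]), 'joint_efforts': array([ 8.65607763e-04, -4.31471121e+01, -2.44353604e+01,  7.17152422e-02,
        5.38642472e-02, -8.54389600e-05]), 'tool_pos': array([ 0.16601582, -0.49773326,  0.21170446]), 'tool_rot': array([-3.14046388e+00, -1.77678554e-04,  3.21804008e-01]), 'contact_force': array([-0.06337156, -0.09913484, -0.74731186]), 'torque': array([-0.01203543,  0.04911527, -0.02043232]), 'opening': 0.09188729634360836}
```

View pics/scene0.png

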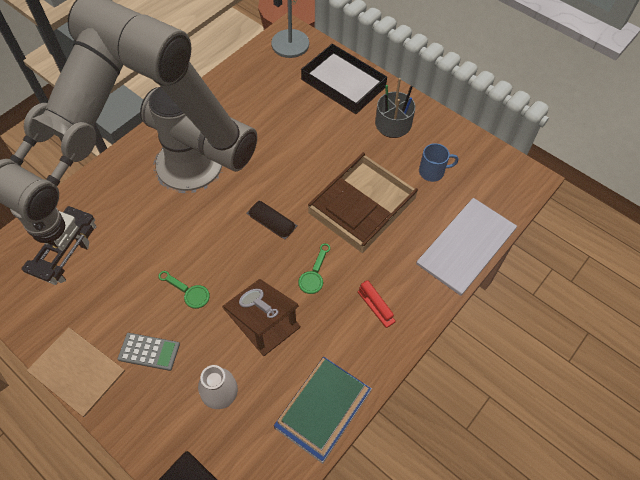

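View pics/side0.png

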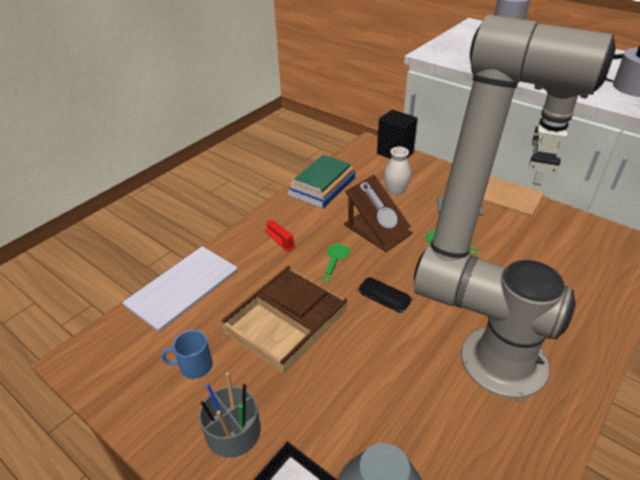

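View pics/wrist0.png

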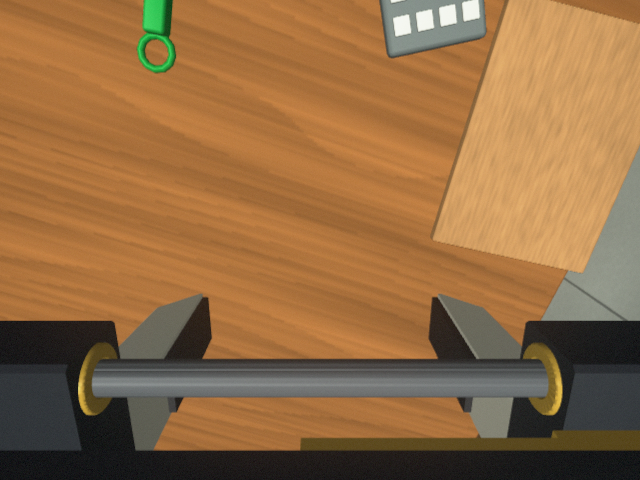

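The scene view shows the target silver glass on the dark stand at about (260,300), two green look-alikes on the desk, and the box at about (362,200) with its light bay towards the upper right. In the side view the stand is at (380,212) and the box at (285,315). I'll enlarge both areas.

```bash
python3 - <<'E'
from h import *
import pickle
S=pickle.load(open('scene0.pkl','rb'));D=pickle.load(open('side0.pkl','rb'))
def crop(c,x,y,w,h,k): return cv2.resize(cv2.cvtColor(c['image'],cv2.COLOR_RGB2BGR)[y:y+h,x:x+w],None,fx=k,fy=k,interpolation=cv2.INTER_CUBIC)
a=crop(S,210,265,100,100,4);b=crop(D,335,165,100,100,4)
cv2.imwrite('pics/st.png',np.hstack([a,b]))
a=crop(S,300,145,130,115,3);b=crop(D,215,260,140,115,3)
cv2.imwrite('pics/bx.png',np.hstack([a[:345],b[:345,:410]]))
E
```

```text
(no output)
```

View pics/st.png

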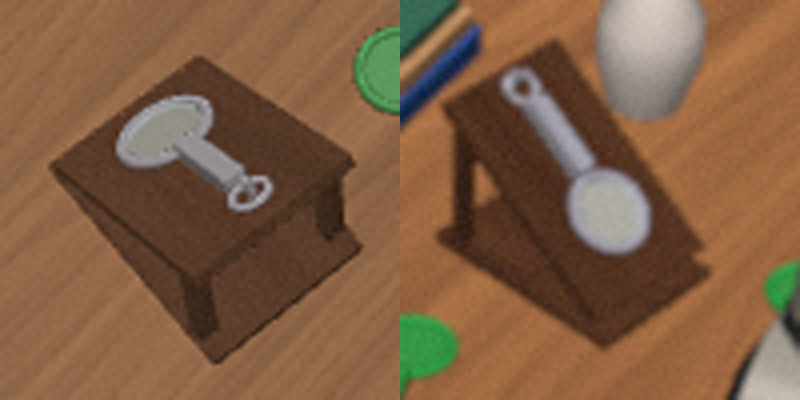

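View pics/bx.png

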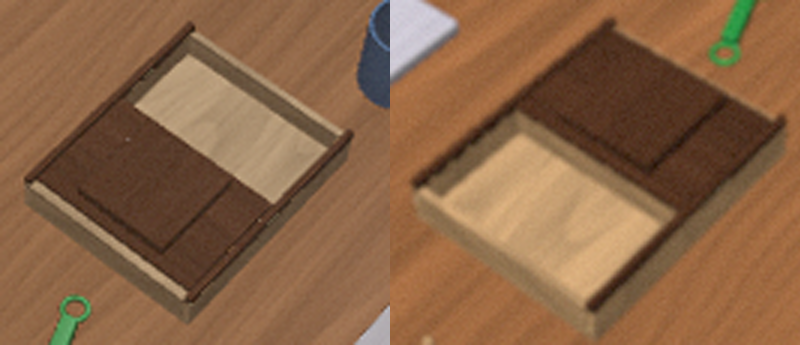

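Left crop pair: the lens centre is near scene (251,298) and side (387.5,217.5), and the eyelet near scene (272.5,313) and side (365.5,187). The box rails' ends and the cover's front edge can be picked out in the second pair. I'll compute positions from these.

```bash
python3 - <<'E'
from h import *
import pickle
S=pickle.load(open('scene0.pkl','rb'));D=pickle.load(open('side0.pkl','rb'))
def mask(c,x,y,w,h):
    im=c['image'][y:y+h,x:x+w]; hsv=cv2.cvtColor(im,cv2.COLOR_RGB2HSV)
    m=((hsv[...,1]<75)&(hsv[...,2]>105)).astype(np.uint8)
    n,l,st,ce=cv2.connectedComponentsWithStats(m); k=1+np.argmax(st[1:,4]); m=(l==k).astype(np.uint8)
    m=cv2.morphologyEx(m,cv2.MORPH_CLOSE,np.ones((3,3)))
    o=cv2.morphologyEx(m,cv2.MORPH_OPEN,cv2.getStructuringElement(cv2.MORPH_ELLIPSE,(9,9)))
    cs,_=cv2.findContours(o,cv2.RETR_EXTERNAL,cv2.CHAIN_APPROX_NONE); e=cv2.fitEllipse(max(cs,key=cv2.contourArea))
    print(st[k],e); return np.array(e[0])+[x,y]
ls=mask(S,232,280,50,45); ld=mask(D,355,175,50,60)
print(ls,ld)
L,e=tri(S,ls,D,ld);print('lens',L.round(4),e)
E_,e=tri(S,(272.5,313.25),D,(365.5,186.75));print('eye',E_.round(4),e)
d=E_-L;print(np.linalg.norm(d),np.degrees(np.arcsin(d[2]/np.linalg.norm(d))),'az',np.arctan2(d[1],d[0]))
print('grip frac handle_mid',(L+d*72/121).round(4))
# stand corners
for n,p,q in [('topA',(353,160),(45,105)),('topB',(195,275),None),('lowA',(198,57),None),('lowB',(50,165),None)]:
    P=(p[0]/4+210,p[1]/4+265); print(n,onz(S,*P,.15 if 'top' in n else .03).round(4))
q=lambda p:(p[0]/3+300,p[1]/3+145)
r=lambda p:((p[0]-390)/3+215,p[1]/3+260)
for n,p in [('t',(190,25)),('r',(350,135)),('b',(190,298)),('l',(28,180))]: print(n,onz(S,*q(p),.051).round(4))
for n,p in [('farL',(612,22)),('R',(783,120)),('bot',(592,306)),('left',(417,185))]: print(n,onz(D,*r(p),.051).round(4))
print('edge scene',onz(S,*q((133,105)),.049).round(4),onz(S,*q((278,203)),.049).round(4))
print('edge side',onz(D,*r((520,105)),.049).round(4),onz(D,*r((675,212)),.049).round(4))
print('panel -y corners scene',onz(S,*q((80,190)),.065).round(4),onz(S,*q((165,250)),.065).round(4),onz(S,*q((232,180)),.065).round(4))
E
```

```text
[  7   9  39  29 458] ((19.163772583007812, 17.559085845947266), (15.266910552978516, 24.80730628967285), 68.16902160644531)
[  5   7  38  46 583] ((31.668895721435547, 41.86298370361328), (18.351478576660156, 22.763845443725586), 136.4343719482422)
[251.16377258 297.55908585] [386.66889572 216.8629837 ]
lens [ 0.5102 -0.235   0.0728] 0.0028980300676549734
eye [ 0.6065 -0.2501  0.1396] 0.005041796332131116
0.1181952355878145 34.42510116351825 az -0.15501089787129368
grip frac handle_mid [ 0.5675 -0.244   0.1125]
topA [ 0.6462 -0.1919  0.15  ]
topB [ 0.6237 -0.3142  0.15  ]
lowA [ 0.4734 -0.1661  0.03  ]
lowB [ 0.4535 -0.2932  0.03  ]
t [0.424  0.3649 0.051 ]
r [0.6347 0.3616 0.051 ]
b [0.6308 0.1055 0.051 ]
l [0.4237 0.1054 0.051 ]
farL [0.6209 0.1093 0.051 ]
R [0.4133 0.1116 0.051 ]
bot [0.4164 0.3689 0.051 ]
left [0.6223 0.3672 0.051 ]
edge scene [0.4436 0.2466 0.049 ] [0.6285 0.2491 0.049 ]
edge side [0.6177 0.2421 0.049 ] [0.4252 0.2519 0.049 ]
panel -y corners scene [0.4763 0.1233 0.065 ] [0.5833 0.1246 0.065 ] [0.5825 0.2313 0.065 ]
```

```bash
python3 -m creep '[1,0.01,0,0.05,-0.159, 1,0.05,0.04,0.05,-0.159, 1,0.055,0.045,0.02,-0.159, 1,0.055,0.045,0,0, 1,0.055,0.045,0,0, 1,0.055,0.045,0,0, 1,0.03,0.03,0,0, 1,0,0,0,0, 1,0,0,0,0]'
cat >> h.py <<'E'
def st():
    s=telemetry.observe(); print('t',round(s['time'],2),'p',s['tool_pos'].round(4),'r',s['tool_rot'].round(3),'F',s['contact_force'].round(1),'T',s['torque'].round(2),'o',round(s['opening'],4)); return s
E
python3 - <<'E'
from h import *
import pickle
st()
c=cam('wrist');save(c,'w1');pickle.dump(c,open('w1.pkl','wb'))
S=pickle.load(open('scene0.pkl','rb'))
print(onz(S,215,400,0))
for p in [(.5102,-.235,.0728),(.6065,-.2501,.1396)]: print(proj(c,p))
E
```

```text
time: 1.27
tool_pos: [0.4399, -0.2737, 0.3178]
tool_rot: [-3.135, -0.002, -0.171]
contact_force: [-0.4, -0.7, -0.4]
opening: 0.0919
t 1.27 p [ 0.4399 -0.2737  0.3178] r [-3.135e+00 -2.000e-03 -1.710e-01] F [-0.4 -0.7 -0.4] T [ 0.01  0.02 -0.01] o 0.0919
[ 0.61463409 -0.48555363  0.        ]
[269.67275815 132.32839071]
[ 2.51960173e+02 -7.01196849e-02]
```

View pics/w1.png

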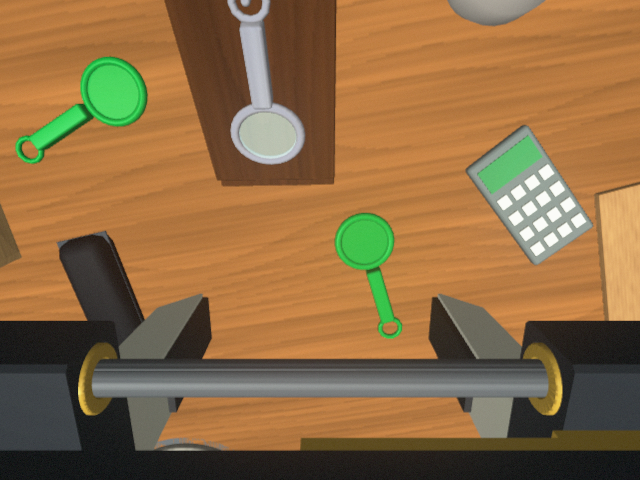

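The wrist view shows the target glass: lens at (268,133), eyelet near (249,3), cut by the top edge. I'll move ahead for a better view.

```bash
python3 -m creep '[1,0.045,0.015,0,0, 1,0.045,0.015,0,0, 1,0,0,0,0, 1,0,0,0,0]'
python3 - <<'E'
from h import *
import pickle
st()
c=cam('wrist');save(c,'w2');pickle.dump(c,open('w2.pkl','wb'))
for p in [(.5102,-.235,.0728),(.6065,-.2501,.1396)]: print(proj(c,p))
E
```

```text
time: 1.82
tool_pos: [0.5284, -0.2486, 0.3176]
tool_rot: [-3.136, -0.0, -0.182]
contact_force: [0.7, -0.4, 0.1]
opening: 0.092
t 1.82 p [ 0.5284 -0.2486  0.3176] r [-3.136 -0.    -0.182] F [ 0.7 -0.4  0.1] T [ 0.02  0.01 -0.  ] o 0.092
[311.69501204 216.45765394]
[305.76464056 117.22715632]
```

View pics/w2.png

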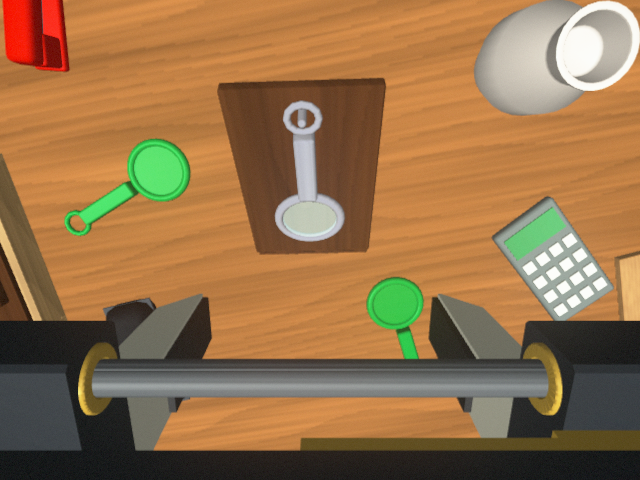

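Wrist view: lens centre about (309.5,217), eyelet about (302.5,118.5), board corners at about (219,84), (384,79), (369,250) and (257,253).

```bash
python3 - <<'E'
from h import *
import pickle
W=pickle.load(open('w2.pkl','rb'));W1=pickle.load(open('w1.pkl','rb'))
S=pickle.load(open('scene0.pkl','rb'));D=pickle.load(open('side0.pkl','rb'))
def multi(*a):
    A=np.zeros((3,3));b=np.zeros(3);R=[]
    for c,p in a:
        o,d=ray(c,*p);d/=np.linalg.norm(d);P=np.eye(3)-np.outer(d,d);A+=P;b+=P@o;R.append((P,o))
    X=np.linalg.solve(A,b);return X.round(4),[round(np.linalg.norm(P@(X-o))*1000,1) for P,o in R]
print('lens',multi((W,(309.5,217)),(S,(251.16,297.6)),(D,(387.2,217.2)),(W1,(267.5,133))))
print('eye',multi((W,(302.5,118.5)),(S,(272.5,313.25)),(D,(365.5,186.75)),(W1,(249,4))))
u1=onz(W,219,84,.15);u2=onz(W,384,79,.15);l1=onz(W,257,253,.0296);l2=onz(W,369,250,.0296)
print(u1,u2,l1,l2)
print('width',np.linalg.norm(u1-u2),np.linalg.norm(l1-l2),'len',np.linalg.norm((u1+u2-l1-l2)/2))
d=(u1+u2-l1-l2)/2;print('az',np.arctan2(d[1],d[0]),np.arctan2(*(u1-u2)[[1,0]])-np.pi/2,np.arctan2(*(l1-l2)[[1,0]])-np.pi/2)
# rays to glass plane: board plane + 9mm (axis) via n
c0=(u1+u2+l1+l2)/4; x=d/np.linalg.norm(d); y=(u1-u2)/np.linalg.norm(u1-u2); n=np.cross(x,y);n/=np.linalg.norm(n);print('n',n.round(3))
def onp(c,p,h):
    o,dd=ray(c,*p); return o+dd*((c0+h*n-o)@n)/(dd@n)
L=onp(W,(309.5,217),.009);E=onp(W,(302.5,118.5),.009);print('L',L,'E',E,np.linalg.norm(E-L),'az',np.arctan2(*(E-L)[[1,0]]))
# handle axis mid via bar centers in image
E
```

```text
lens (array([ 0.5094, -0.2338,  0.0722]), [np.float64(1.2), np.float64(1.7), np.float64(3.2), np.float64(1.1)])
eye (array([ 0.6056, -0.2484,  0.1397]), [np.float64(1.1), np.float64(2.9), np.float64(3.0), np.float64(1.7)])
[ 0.64199254 -0.19065175  0.15      ] [ 0.6229245  -0.31354033  0.15      ] [ 0.46874989 -0.16185996  0.0296    ] [ 0.44923574 -0.28941488  0.0296    ]
width 0.12435913031971559 0.12903898789530172 len 0.21280641165821707
az -0.1513627445566062 -0.15393763535701743 -0.15180914175367421
n [-0.559  0.087  0.825]
L [ 0.51092082 -0.23297479  0.07649602] E [ 0.60604057 -0.24749657  0.14251863] 0.11669462014900303 az -0.15149867582250334
```

```bash
python3 -m creep '[0.7,0.013,0.004,-0.05,0.03, 0.6,0.013,0.005,-0.05,0, 0.55,0,0,-0.045,0, 0.55,0,0,-0.02,0, 0.55,0,0,0,0, 0.55,0,0,0,0]'
python3 - <<'E'
from h import *
import pickle
st()
c=cam('wrist');save(c,'w3')
c=cam('side');b=cv2.resize(c['image'][130:270,310:450],None,fx=4,fy=4,interpolation=cv2.INTER_CUBIC);c['image']=b;save(c,'d3')
E
```

```text
time: 2.62
tool_pos: [0.5494, -0.2455, 0.1527]
tool_rot: [-3.139, -0.006, -0.161]
contact_force: [-0.0, -0.6, -0.4]
opening: 0.0507
t 2.62 p [ 0.5494 -0.2455  0.1527] r [-3.139 -0.006 -0.161] F [-0.  -0.6 -0.4] T [ 0.08  0.05 -0.03] o 0.0507
```

View pics/w3.png

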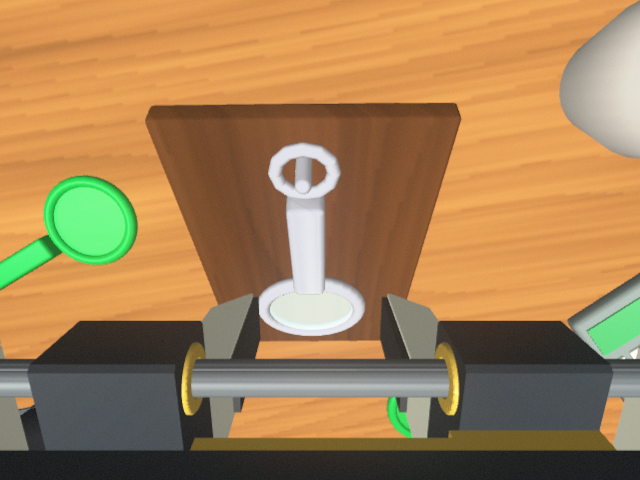

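View pics/d3.png

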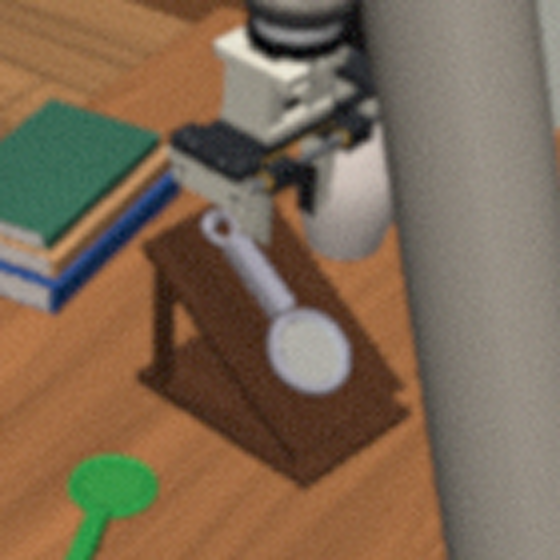

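The wrist view shows the handle at column ~306, 14 px left of the jaw centre (320). This agrees with the remaining +y shift of about 5.5 mm. The peg is visible through the eyelet at (304,170).

```bash
python3 -m creep '[0.55,0.005,0.006,-0.008,0.009, 0.55,0,0,-0.008,0, 0.55,0,0,0,0]'
python3 - <<'E'
from h import *
st()
E
```

```text
time: 3.1
tool_pos: [0.5557, -0.2391, 0.1375]
tool_rot: [-3.141, -0.01, -0.151]
contact_force: [-0.7, -0.7, -0.0]
opening: 0.0505
t 3.1 p [ 0.5557 -0.2391  0.1375] r [-3.141 -0.01  -0.151] F [-0.7 -0.7 -0. ] T [ 0.03 -0.03 -0.05] o 0.0505
```

```bash
python3 -m creep '[0.55,-0.002,-0.001,-0.005,0, 0.55,0,0,-0.002,0, 0.55,0,0,0,0]'
python3 - <<'E'
from h import *
st()
c=cam('wrist');save(c,'w4')
print(proj(c,(.554,-.240,.1063)),proj(c,(.567,-.242,.1155)))
E
```

```text
time: 3.48
tool_pos: [0.5535, -0.2402, 0.1299]
tool_rot: [-3.141, -0.009, -0.151]
contact_force: [-0.1, 0.3, -0.6]
opening: 0.0505
t 3.48 p [ 0.5535 -0.2402  0.1299] r [-3.141 -0.009 -0.151] F [-0.1  0.3 -0.6] T [ 0.12 -0.    0.03] o 0.0505
[320.40158598 282.13175439] [320.48127963 263.54288664]
```

View pics/w4.png

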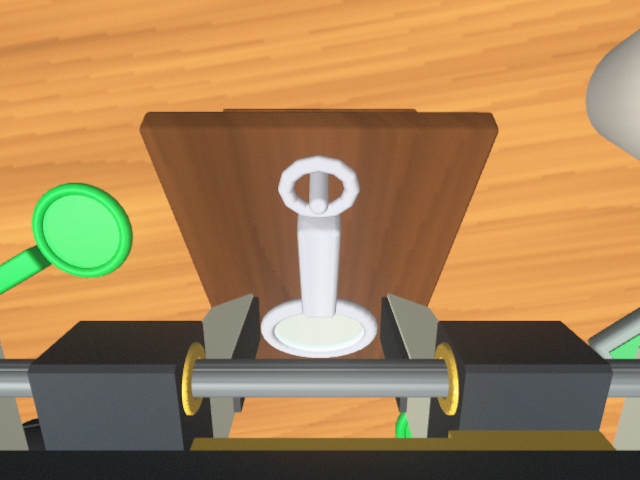

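The handle is now centred at column 319 and its mid-point appears at row ~264, where it was predicted. I'll close the jaws.

```bash
python3 -m creep '[0.3,0,0,0,0, 0.1,0,0,0,0, 0.1,0,0,0,0, 0.05,0,0,0,0, 0.05,0,0,0,0]' 20
python3 - <<'E'
from h import *
st()
c=cam('wrist');save(c,'w5')
E
```

```text
time: 4.15
tool_pos: [0.5538, -0.2404, 0.1305]
tool_rot: [-3.141, -0.01, -0.151]
contact_force: [-0.3, -0.6, 0.2]
opening: 0.0064
t 4.15 p [ 0.5538 -0.2404  0.1305] r [-3.141 -0.01  -0.151] F [-0.3 -0.6  0.2] T [ 0.03  0.05 -0.02] o 0.0064
```

View pics/w5.png

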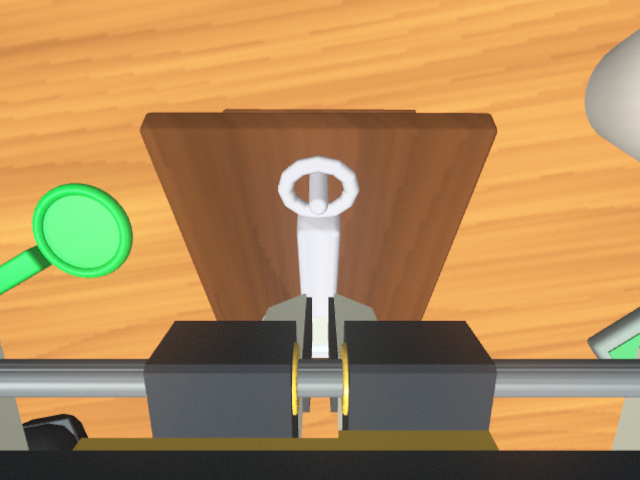

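The opening fell to 6.4 mm, below the 18 mm bar, so the jaws closed on nothing. The pads seem to be over the lens end, at rows 300-410. I'll check where the fingertips project.

```bash
python3 - <<'E'
from h import *
s=st(); c=cam('wrist')
a=s['tool_rot'];from scipy.spatial.transform import Rotation as Ro
R=Ro.from_euler('xyz',a).as_matrix()
for l in [0,.006,.025]:
    for dx in (-.0095,0,.0095):
        X=s['tool_pos']+R@[dx,0,l]; print(l,dx,X.round(4),proj(c,X).round(1))
print('cam in tool',R.T@(-c['R'].T@c['t']-s['tool_pos']), (c['R']@R).round(3).tolist())
c=cam('scene');b=cv2.resize(c['image'][250:350,200:320],None,fx=5,fy=5,interpolation=cv2.INTER_CUBIC);c['image']=b;save(c,'s5')
c=cam('side');b=cv2.resize(c['image'][130:270,310:450],None,fx=4,fy=4,interpolation=cv2.INTER_CUBIC);c['image']=b;save(c,'d5')
E
```

```text
t 4.2 p [ 0.5538 -0.2404  0.1304] r [-3.141 -0.01  -0.151] F [-0.  -0.1  0.1] T [-0.03  0.08 -0.01] o 0.0055
0 -0.0095 [ 0.5444 -0.239   0.1303] [321.  322.1]
0 0 [ 0.5538 -0.2404  0.1304] [321.1 303. ]
0 0.0095 [ 0.5632 -0.2418  0.1305] [321.1 283.4]
0.006 -0.0095 [ 0.5445 -0.239   0.1243] [321. 316.]
0.006 0 [ 0.5539 -0.2404  0.1244] [321.  297.4]
0.006 0.0095 [ 0.5633 -0.2418  0.1245] [321.  278.2]
0.025 -0.0095 [ 0.5447 -0.239   0.1053] [320.9 298.7]
0.025 0 [ 0.5541 -0.2404  0.1054] [320.9 281.4]
0.025 0.0095 [ 0.5635 -0.2418  0.1055] [320.9 263.7]
cam in tool [ 0.08184656 -0.00064928 -0.17130403] [[-0.0, 1.0, -0.0], [-0.953, -0.0, -0.302], [-0.302, 0.0, 0.953]]
```

View pics/s5.png

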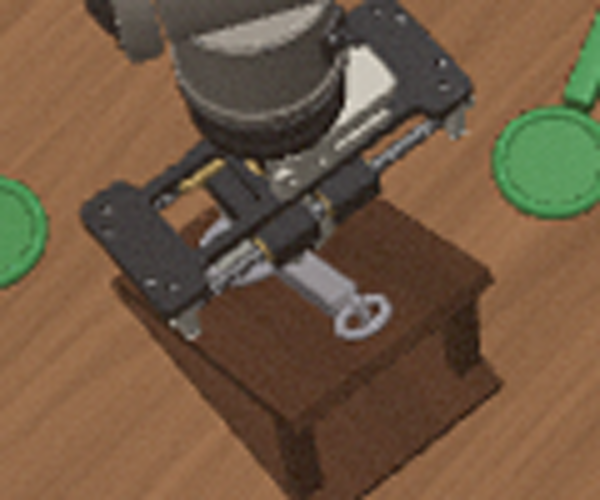

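View pics/d5.png

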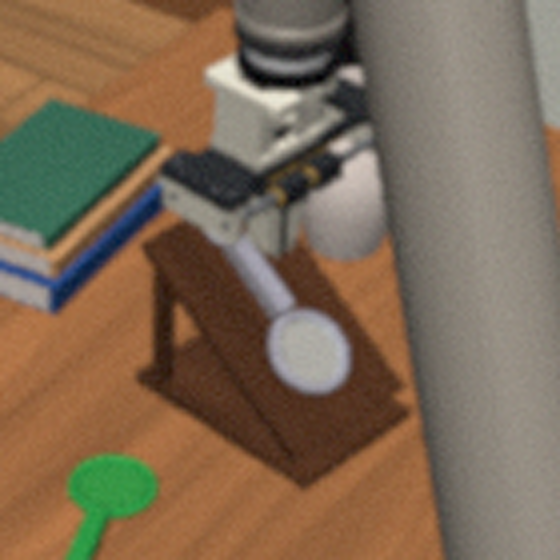

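The pads' tip edge in the wrist view spans rows 297-340 at column 209 when open. That width and position put the tips about 14 mm *behind* the reported TCP, not 25 mm ahead of it. I'll cross-check with the side camera.

```bash
python3 - <<'E'
from h import *
s=st()
for n,(x0,y0,k) in [('side',(310,130,4)),('scene',(200,250,5))]:
    c=cam(n)
    for z in (.1054,.1445,.1304+.06):
        print(n,z,((proj(c,[.554,-.2404,z])-[x0,y0])*k).round(0))
E
```

```text
t 4.35 p [ 0.5538 -0.2404  0.1304] r [-3.141 -0.01  -0.151] F [ 0.7 -0.3 -0.1] T [ 0.05  0.01 -0.05] o 0.0047
side 0.1054 [265. 291.]
side 0.1445 [267. 251.]
side 0.19039999999999999 [271. 202.]
scene 0.1054 [301. 268.]
scene 0.1445 [295. 237.]
scene 0.19039999999999999 [288. 199.]
```

The side view agrees: the tip appears at (275,255), which is z ≈ 0.141. So the true fingertips sit about 13 mm above the reported z. I'll open and go lower in steps.

```bash
python3 -m creep '[0.55,0,0,0,0, 0.55,0,0,0,0, 0.55,0,0,0,0, 0.55,0,0,-0.012,0, 0.55,0,0,-0.012,0, 0.55,0,0,0,0]'
python3 - <<'E'
from h import *
st()
c=cam('wrist');save(c,'w6')
E
```

```text
time: 5.2
tool_pos: [0.5533, -0.2401, 0.104]
tool_rot: [-3.14, -0.009, -0.151]
contact_force: [-0.4, -0.1, -0.6]
opening: 0.0501
t 5.2 p [ 0.5533 -0.2401  0.104 ] r [-3.14  -0.009 -0.151] F [-0.4 -0.1 -0.6] T [0.05 0.08 0.  ] o 0.0501
```

View pics/w6.png

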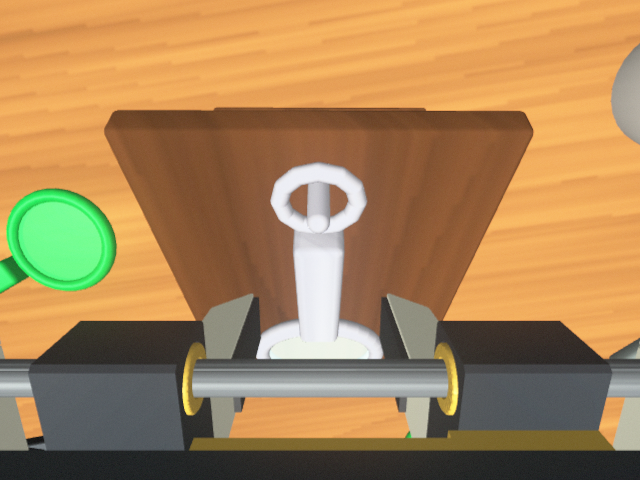

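```bash
python3 -m creep '[0.55,0.004,-0.001,-0.005,0, 0.55,0,0,-0.003,0, 0.55,0,0,-0.001,0, 0.55,0,0,0,0]'
python3 - <<'E'
from h import *
st()
c=cam('wrist');save(c,'w7')
c=cam('side');b=cv2.resize(c['image'][130:270,310:450],None,fx=4,fy=4,interpolation=cv2.INTER_CUBIC);c['image']=b;save(c,'d7')
E
```

```text
time: 5.75
tool_pos: [0.5584, -0.2416, 0.0954]
tool_rot: [-3.141, -0.011, -0.151]
contact_force: [-0.2, -0.8, -0.5]
opening: 0.0506
t 5.75 p [ 0.5584 -0.2416  0.0954] r [-3.141 -0.011 -0.151] F [-0.2 -0.8 -0.5] T [ 0.09  0.01 -0.  ] o 0.0506
```

View pics/w7.png

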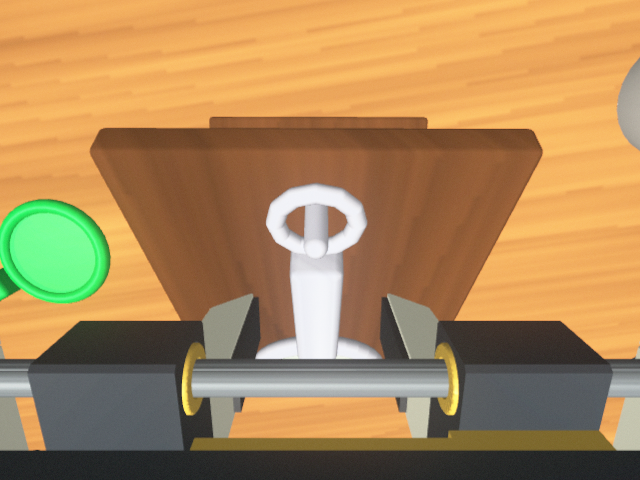

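View pics/d7.png

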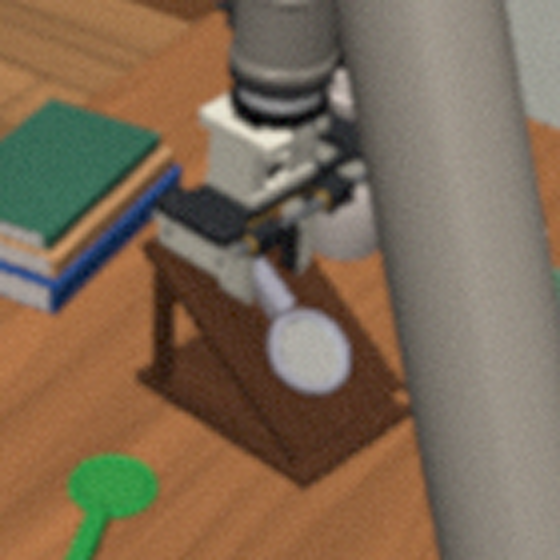

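The pads now straddle the bar (tips at rows 297-340, bar at rows 262-355), so I'll close.

```bash
python3 -m creep '[0.4,0,0,-0.001,0, 0.1,0,0,0,0, 0.05,0,0,0,0, 0.05,0,0,0,0, 0.05,0,0,0,0]' 25
python3 - <<'E'
from h import *
st()
c=cam('wrist');save(c,'w8')
E
```

```text
time: 6.48
tool_pos: [0.5586, -0.2416, 0.0949]
tool_rot: [-3.141, -0.012, -0.151]
contact_force: [-0.3, 0.0, -0.6]
opening: 0.0177
t 6.47 p [ 0.5586 -0.2416  0.0949] r [-3.141 -0.012 -0.151] F [-0.3  0.  -0.6] T [-0.02  0.02 -0.03] o 0.0177
```

View pics/w8.png

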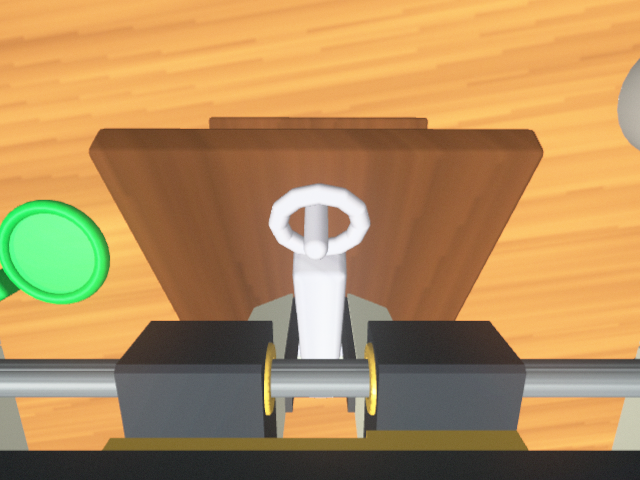

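The jaws stopped at 17.7 mm on the bar. Now I'll lift: a little uphill first, then square to the board along the peg.

```bash
python3 -m creep '[0.05,0.0,0,0.003,0, 0.05,0.004,-0.0005,0.004,0, 0.05,-0.003,0.0005,0.005,0, 0.05,-0.004,0.0005,0.006,0, 0.05,0,0,0,0]' 40
python3 - <<'E'
from h import *
st()
c=cam('wrist');save(c,'w9')
E
```

```text
time: 7.15
tool_pos: [0.5551, -0.241, 0.114]
tool_rot: [-3.141, -0.011, -0.151]
contact_force: [0.5, -0.1, -0.9]
opening: 0.0178
t 7.15 p [ 0.5551 -0.241   0.114 ] r [-3.141 -0.011 -0.151] F [ 0.5 -0.1 -0.9] T [ 0.02 -0.02 -0.01] o 0.0178
```

View pics/w9.png

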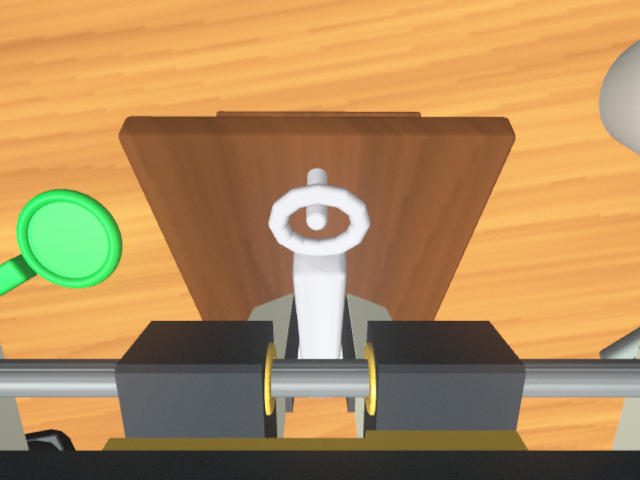

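The eyelet has risen along the peg, with the peg now mid-hole at (316,215). The glass has not turned in the grip. I'll continue off the peg.

```bash
python3 -m creep '[0.05,-0.004,0.0005,0.006,0, 0.05,-0.0045,0.0005,0.007,0, 0.05,-0.005,0.0005,0.008,0, 0.05,-0.004,0.0005,0.012,0, 0.05,0,0,0.025,0, 0.05,0,0,0.03,0, 0.05,0,0,0,0]'
python3 - <<'E'
from h import *
st()
c=cam('wrist');save(c,'w10')
E
```

```text
time: 8.07
tool_pos: [0.5355, -0.2388, 0.2075]
tool_rot: [3.141, -0.012, -0.151]
contact_force: [0.3, 0.8, -1.7]
opening: 0.0175
t 8.07 p [ 0.5355 -0.2388  0.2075] r [ 3.141 -0.012 -0.151] F [ 0.3  0.8 -1.7] T [ 0.05 -0.   -0.02] o 0.0175
```

View pics/w10.png

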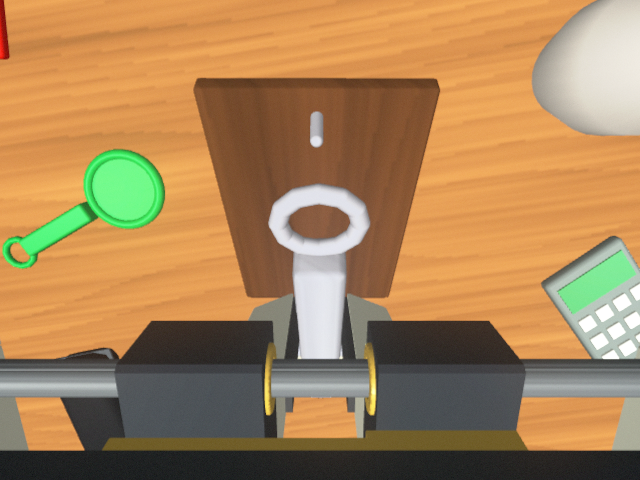

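The glass is off the peg: the bare peg shows at (316,130), and the glass is still held at the same angle. I'll carry it towards the box.

```bash
python3 -m creep '[0.05,-0.005,0.03,0.03,0, 0.05,-0.005,0.05,0.01,0.03, 0.05,-0.005,0.055,0,0.03, 0.05,-0.005,0.055,0,0.03, 0.05,-0.005,0.055,0,0.03, 0.05,-0.005,0.055,0,0.02, 0.05,0,0.055,0,0.01, 0.05,0,0.04,0,0, 0.05,0,0.03,0,0, 0.05,0,0.015,0,0, 0.05,0,0,0,0]'
python3 - <<'E'
from h import *
import pickle
st()
c=cam('wrist');save(c,'w11');pickle.dump(c,open('w11.pkl','wb'))
E
```

```text
time: 9.5
tool_pos: [0.4942, 0.2141, 0.2314]
tool_rot: [-3.14, 0.015, 0.002]
contact_force: [-1.1, -0.4, -1.2]
opening: 0.0174
t 9.5 p [0.4942 0.2141 0.2314] r [-3.14e+00  1.50e-02  2.00e-03] F [-1.1 -0.4 -1.2] T [ 0.02 -0.02  0.05] o 0.0174
```

View pics/w11.png

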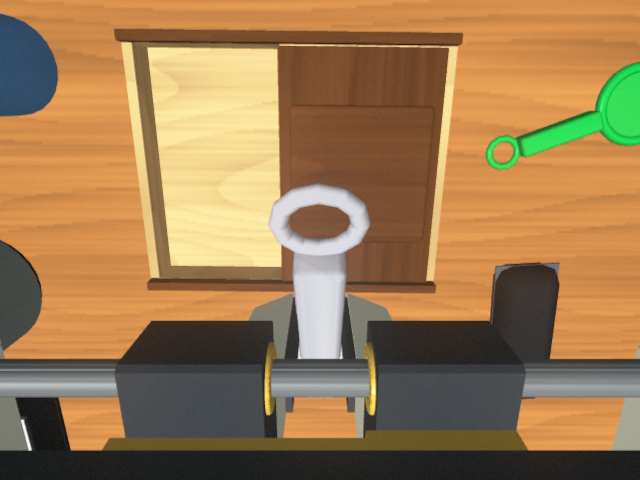

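The wrist view shows the whole box: the far rail runs from (115,30) to (463,35), the near rail lies at rows 280-292, the cover edge runs from (279,45) to (282,281), and the bay floor corners are near (148,47) and (172,267).

```bash
python3 - <<'E'
from h import *
import pickle
W=pickle.load(open('w11.pkl','rb'))
for n,p,z in [('farL outer',(115,30),.051),('farR outer',(463,35),.051),('farL inner',(118,41),.051),('farR in',(461,46),.051),('nearL in',(149,279),.051),('nearR in',(435,283),.051),('nearL out',(148,291),.051),('nearR out',(435,292),.051),
 ('floor far',(148,47),.008),('floor near',(172,267),.008),('wall+y top outer far',(122,42),.040),('wall+y out near',(150,279),.04),('wall in top far',(133,42),.04),
 ('edge far',(279,46),.049),('edge near',(282,281),.049),('panel',(433,108),.065),('panel',(421,243),.065)]:
    print(n,onz(W,*p,z).round(4))
E
```

```text
farL outer [0.6312 0.3688 0.051 ]
farR outer [0.6281 0.1072 0.051 ]
farL inner [0.6237 0.3677 0.051 ]
farR in [0.6206 0.1079 0.051 ]
nearL in [0.4286 0.369  0.051 ]
nearR in [0.4251 0.1105 0.051 ]
nearL out [0.4167 0.3714 0.051 ]
nearR out [0.4162 0.1097 0.051 ]
floor far [0.6246 0.3615 0.008 ]
floor near [0.4233 0.3632 0.008 ]
wall+y top outer far [0.6244 0.3695 0.04  ]
wall+y out near [0.4239 0.3729 0.04  ]
wall in top far [0.6245 0.3609 0.04  ]
edge far [0.6207 0.2461 0.049 ]
edge near [0.426  0.2491 0.049 ]
panel [0.5759 0.1288 0.065 ]
panel [0.4678 0.1296 0.065 ]
```

Bay centre is about (0.524, 0.304), yaw about -0.013, cover joint about 0.122. Before lowering I need to know how far the gripper body really sits above the tips, so I'll look from the side.

```bash
python3 - <<'E'
from h import *
s=st()
for n in('side','scene'):
    c=cam(n); p=proj(c,s['tool_pos']).astype(int); x0,y0=p[0]-70,p[1]-75
    b=cv2.resize(c['image'][y0:y0+140,x0:x0+140],None,fx=4,fy=4,interpolation=cv2.INTER_CUBIC)
    for z,col in ((.013,(255,0,0)),(.013+.028,(0,255,0)),(.013+.066,(255,255,0))):
        for y in (-.095,-.0275,0,.0275,.095):
            q=(proj(c,s['tool_pos']+[0,y,z])-[x0,y0])*4; cv2.circle(b,tuple(int(v) for v in q),4,col,-1)
    c['image']=b;save(c,n+'11')
E
```

```text
t 9.55 p [0.4942 0.2134 0.2314] r [-3.14e+00  1.50e-02  1.00e-03] F [ 0.4  1.2 -1.3] T [ 0.03 -0.03  0.05] o 0.0177
```

View pics/side11.png

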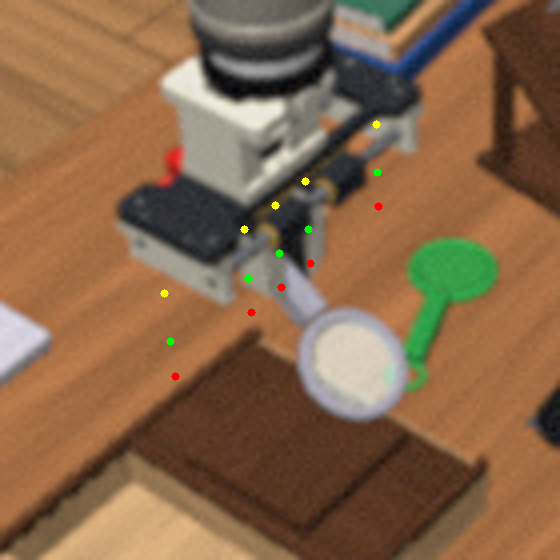

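View pics/scene11.png

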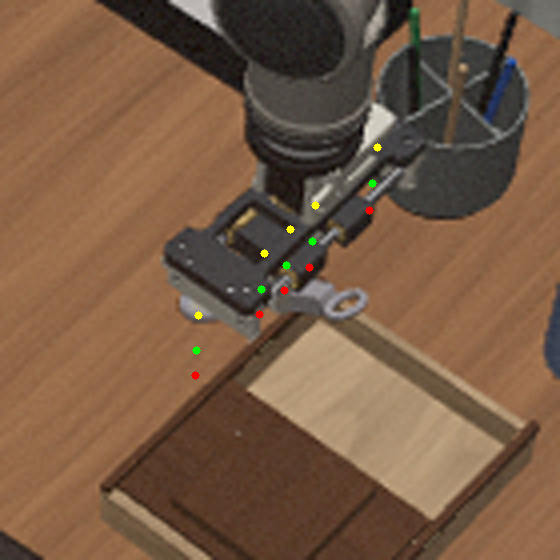

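The body's bottom (end plate bottom near (180,278) in the side crop) sits at or above the 66 mm mark over the tips, so it will clear the cover panel. I'll move over the bay and lower.

```bash
python3 -m creep '[0.05,0.011,0.045,0,-0.007, 0.05,0.011,0.035,0,-0.007, 0.05,0,0.008,-0.03,0, 0.05,0,0,-0.045,0, 0.05,0,0,-0.04,0, 0.05,0,0,-0.015,0, 0.05,0,0,0,0]'
python3 - <<'E'
from h import *
s=st()
c=cam('wrist');save(c,'w12')
c=cam('side'); b=cv2.resize(c['image'][230:380,200:400],None,fx=4,fy=4,interpolation=cv2.INTER_CUBIC);c['image']=b;save(c,'d12')
E
```

```text
time: 10.52
tool_pos: [0.5218, 0.2949, 0.1013]
tool_rot: [-3.14, 0.008, -0.027]
contact_force: [0.5, 0.4, -0.1]
opening: 0.0174
t 10.53 p [0.5218 0.2949 0.1013] r [-3.14   0.008 -0.027] F [ 0.5  0.4 -0.1] T [ 0.05 -0.02  0.06] o 0.0174
```

View pics/w12.png

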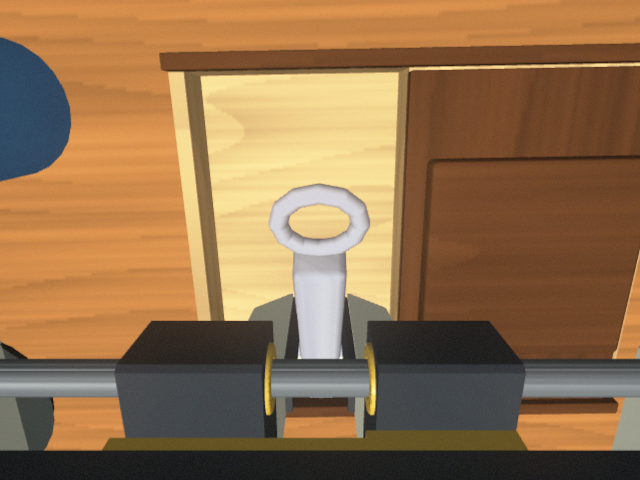

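View pics/d12.png

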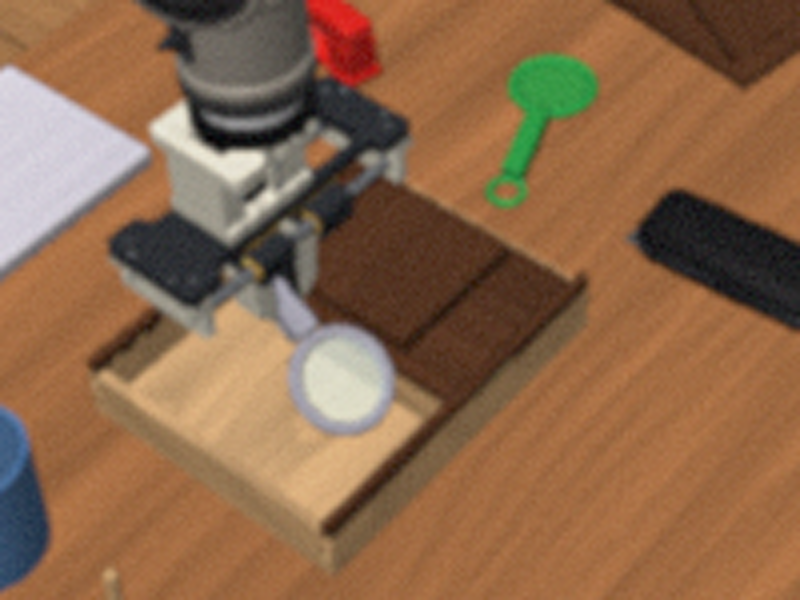

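The lens hangs over the bay between the cover edge and the +y wall, and needs about 9 mm more in +y. I'll adjust and go down towards contact.

```bash
python3 -m creep '[0.05,-0.003,0.009,0,0.014, 0.05,-0.003,0,-0.015,0, 0.05,0,0,-0.01,0, 0.05,0,0,-0.006,0, 0.05,0,0,0,0, 0.05,0,0,0,0]' 12
python3 - <<'E'
from h import *
s=st()
c=cam('side'); b=cv2.resize(c['image'][230:380,200:400],None,fx=4,fy=4,interpolation=cv2.INTER_CUBIC);c['image']=b;save(c,'d13')
E
```

```text
time: 11.38
tool_pos: [0.5176, 0.306, 0.0727]
tool_rot: [-3.136, 0.0, -0.012]
contact_force: [-0.2, -0.3, -2.2]
opening: 0.0181
t 11.38 p [0.5176 0.306  0.0727] r [-3.136  0.    -0.012] F [-0.2 -0.3 -2.2] T [ 0.03 -0.01 -0.04] o 0.0181
```

View pics/d13.png

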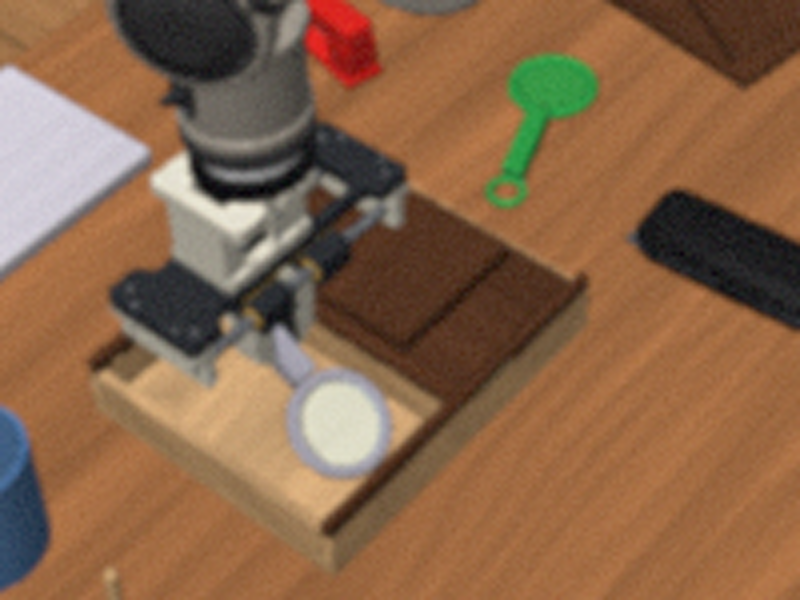

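The lens is still about 15 mm above the floor. I'll lower gently into contact.

```bash
python3 -m creep '[0.05,-0.001,-0.001,-0.006,0, 0.05,0,0,-0.005,0, 0.05,0,0,-0.004,0, 0.05,0,0,0,0]' 12
python3 - <<'E'
from h import *
s=st()
E
python3 -m creep '[0.05,0.001,0,-0.005,0, 0.05,0.002,0,-0.005,0, 0.05,0,0,0,0]' 12
python3 - <<'E'
from h import *
s=st()
c=cam('side'); b=cv2.resize(c['image'][230:380,200:400],None,fx=4,fy=4,interpolation=cv2.INTER_CUBIC);c['image']=b;save(c,'d14')
c=cam('wrist');save(c,'w14')
E
```

```text
time: 11.92
tool_pos: [0.5167, 0.3049, 0.057]
tool_rot: [-3.136, -0.001, -0.012]
contact_force: [-0.1, 0.3, -0.9]
opening: 0.0178
t 11.93 p [0.5167 0.3049 0.057 ] r [-3.136e+00 -1.000e-03 -1.200e-02] F [-0.1  0.3 -0.9] T [-0.02  0.04 -0.05] o 0.0178
time: 12.3
tool_pos: [0.5211, 0.3051, 0.0472]
tool_rot: [-3.135, -0.003, -0.012]
contact_force: [0.2, -0.6, -1.1]
opening: 0.018
t 12.3 p [0.5211 0.3051 0.0472] r [-3.135e+00 -3.000e-03 -1.200e-02] F [ 0.2 -0.6 -1.1] T [ 0.    0.08 -0.02] o 0.018
```

View pics/d14.png

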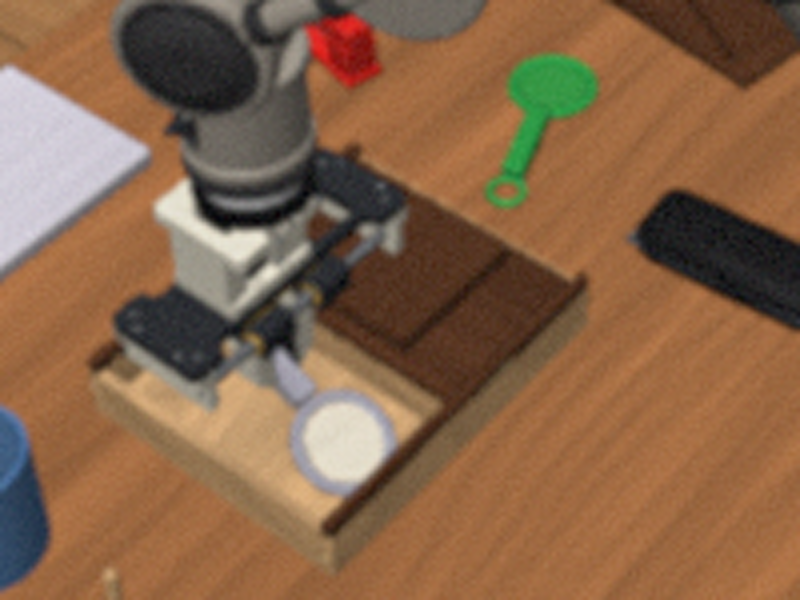

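View pics/w14.png

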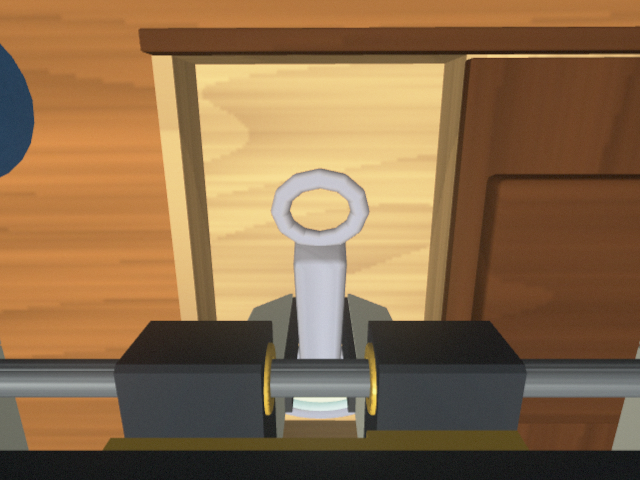

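The lens edge has touched the floor and the glass is pivoting in the pads, as planned: the eyelet moved up to row 205 and the lens shows beneath. I'll continue along the arc.

```bash
python3 -m creep '[0.05,0.003,0,-0.005,0, 0.05,0.003,0,-0.006,0, 0.05,0.002,0,-0.006,0, 0.05,0,0,0,0]' 12
python3 - <<'E'
from h import *
s=st()
E
python3 -m creep '[0.05,0.002,0,-0.006,0, 0.05,0.001,0,-0.006,0, 0.05,0.001,0,-0.004,0, 0.05,0,0,0,0]' 12
python3 - <<'E'
from h import *
s=st()
c=cam('side'); b=cv2.resize(c['image'][230:380,200:400],None,fx=4,fy=4,interpolation=cv2.INTER_CUBIC);c['image']=b;save(c,'d15')
c=cam('wrist');save(c,'w15')
E
```

```text
time: 12.9
tool_pos: [0.5295, 0.3051, 0.0291]
tool_rot: [-3.135, -0.003, -0.012]
contact_force: [-0.5, 0.3, 0.2]
opening: 0.0178
t 12.9 p [0.5295 0.3051 0.0291] r [-3.135e+00 -3.000e-03 -1.200e-02] F [-0.5  0.3  0.2] T [0.06 0.07 0.02] o 0.0178
time: 13.4
tool_pos: [0.5336, 0.3051, 0.0117]
tool_rot: [-3.135, -0.003, -0.012]
contact_force: [-0.3, -0.5, -0.8]
opening: 0.0183
t 13.4 p [0.5336 0.3051 0.0117] r [-3.135e+00 -3.000e-03 -1.200e-02] F [-0.3 -0.5 -0.8] T [ 0.05  0.04 -0.04] o 0.0183
```

View pics/d15.png

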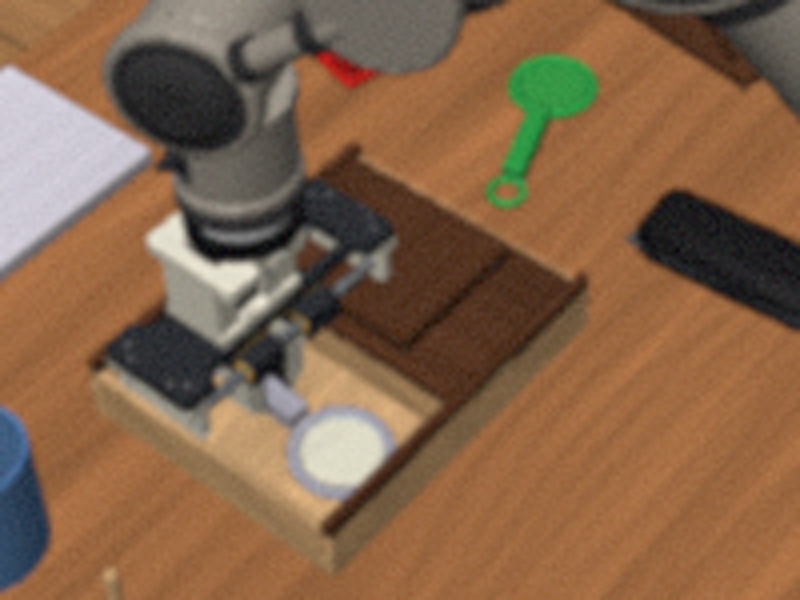

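View pics/w15.png

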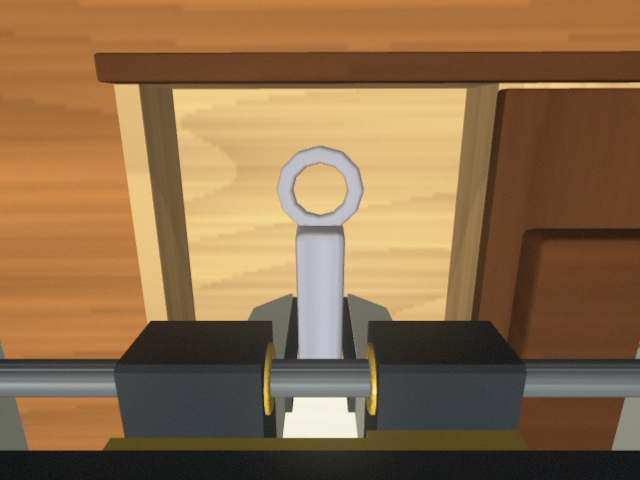

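The glass is almost flat. The last ~8 mm I'll take in small steps.

```bash
python3 -m creep '[0.05,0.001,0,-0.004,0, 0.05,0,0,-0.002,0, 0.05,0,0,0,0]' 12
python3 - <<'E'
from h import *
s=st()
E
python3 -m creep '[0.05,0,0,-0.002,0, 0.05,0,0,0,0]' 12
python3 - <<'E'
from h import *
s=st()
c=cam('side'); b=cv2.resize(c['image'][230:380,200:400],None,fx=4,fy=4,interpolation=cv2.INTER_CUBIC);c['image']=b;save(c,'d16')
c=cam('wrist');save(c,'w16')
E
```

```text
time: 13.88
tool_pos: [0.5347, 0.3053, 0.006]
tool_rot: [-3.135, -0.003, -0.012]
contact_force: [0.7, -0.0, -0.1]
opening: 0.0179
t 13.88 p [0.5347 0.3053 0.006 ] r [-3.135e+00 -3.000e-03 -1.200e-02] F [ 0.7 -0.  -0.1] T [-0.01  0.06 -0.  ] o 0.0179
time: 14.12
tool_pos: [0.5348, 0.3053, 0.004]
tool_rot: [-3.135, -0.003, -0.012]
contact_force: [-0.8, 1.0, -0.3]
opening: 0.0178
t 14.12 p [0.5348 0.3053 0.004 ] r [-3.135e+00 -3.000e-03 -1.200e-02] F [-0.8  1.  -0.3] T [ 0.11  0.13 -0.03] o 0.0178
```

View pics/d16.png

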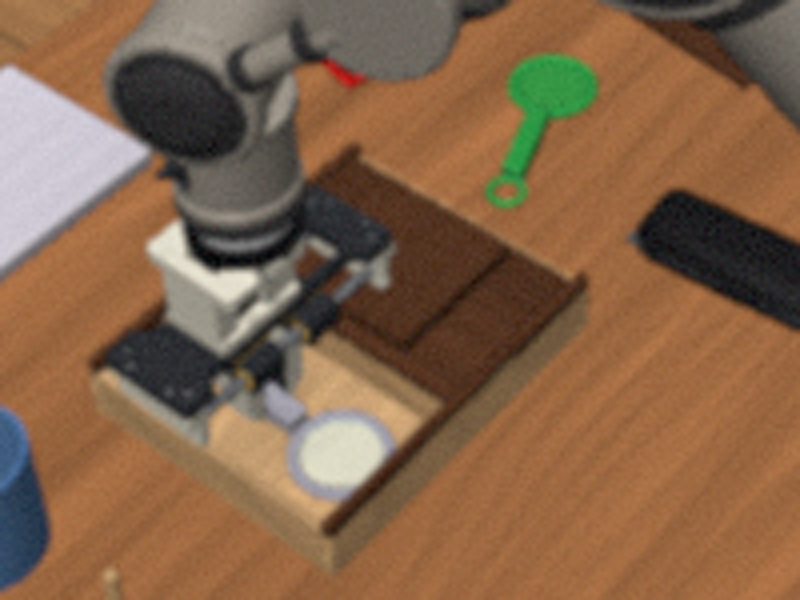

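View pics/w16.png

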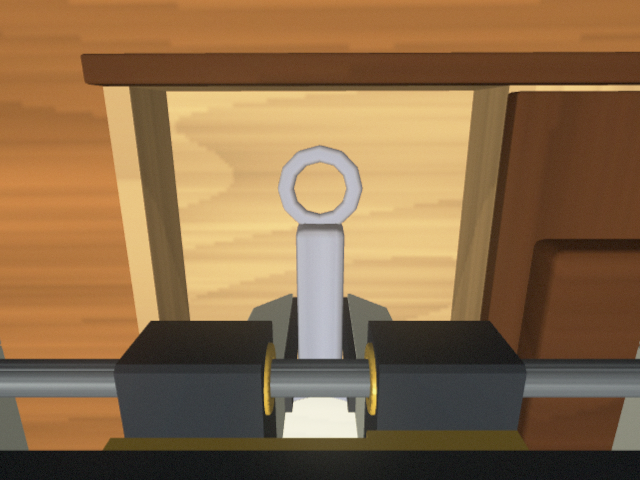

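```bash
python3 - <<'E'
from h import *
s=telemetry.observe(); c=cam('wrist')
p=s['tool_pos']
for z in(.011,.017,.025,.035):
    for dx in(.055,.059,.063):
        X=[p[0]+dx,p[1]-.0007,z]; q=proj(c,X); d=(c['R']@X+c['t'])[2]; print(z,dx,q.round(1),'ring px',round(c['f']*.032/d,1))
c=cam('scene');b=cv2.resize(c['image'][140:260,290:430],None,fx=5,fy=5,interpolation=cv2.INTER_CUBIC);c['image']=b;save(c,'s16')
E
```

```text
0.011 0.055 [321.4 182.8] ring px 81.6
0.011 0.059 [321.3 172.5] ring px 82.2
0.011 0.063 [321.2 162.1] ring px 82.8
0.017 0.055 [321.3 185.3] ring px 84.6
0.017 0.059 [321.2 174.7] ring px 85.2
0.017 0.063 [321.1 164. ] ring px 85.8
0.025 0.055 [321.3 189. ] ring px 88.8
0.025 0.059 [321.2 177.9] ring px 89.5
0.025 0.063 [321.  166.6] ring px 90.2
0.035 0.055 [321.2 194.1] ring px 94.8
0.035 0.059 [321.1 182.3] ring px 95.6
0.035 0.063 [320.9 170.3] ring px 96.4
```

View pics/s16.png

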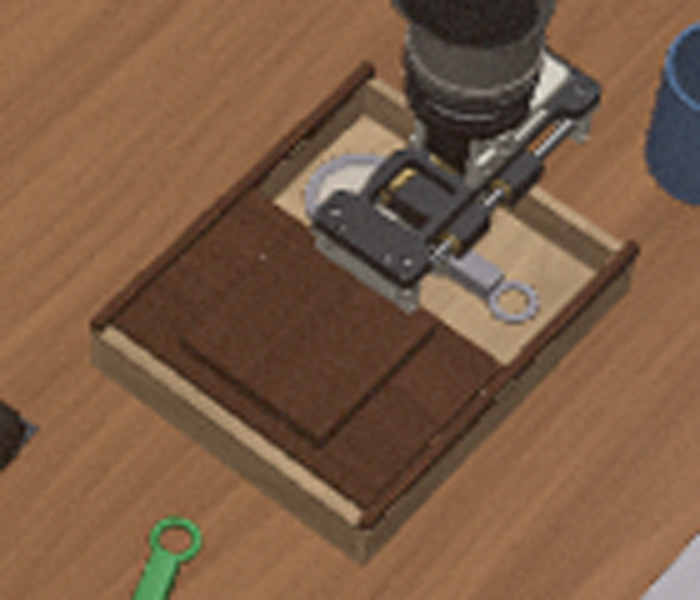

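The eyelet's 83 px width puts it at z ≈ 0.013, so the glass lies flat on the bay floor. I'll release by a small amount and rise straight up.

```bash
python3 -m creep '[0.3,0,0,0,0, 0.36,0,0,0,0, 0.36,0,0,0,0, 0.36,0,0,0.01,0, 0.36,0,0,0.03,0, 0.36,0,0,0.05,0, 0.36,0,0,0.06,0, 0.36,-0.03,-0.02,0.04,0, 0.36,-0.03,-0.03,0,0, 0.36,0,0,0,0]' 12
python3 - <<'E'
from h import *
import pickle
s=st()
c=cam('wrist');save(c,'w17');pickle.dump(c,open('w17.pkl','wb'))
c=cam('scene');b=cv2.resize(c['image'][140:260,290:430],None,fx=5,fy=5,interpolation=cv2.INTER_CUBIC);c['image']=b;save(c,'s17')
E
```

```text
time: 15.58
tool_pos: [0.4729, 0.2539, 0.2044]
tool_rot: [-3.133, -0.009, -0.011]
contact_force: [0.8, -0.5, -0.4]
opening: 0.033
t 15.57 p [0.4729 0.2539 0.2044] r [-3.133 -0.009 -0.011] F [ 0.8 -0.5 -0.4] T [ 0.01 -0.01 -0.  ] o 0.033
```

View pics/w17.png

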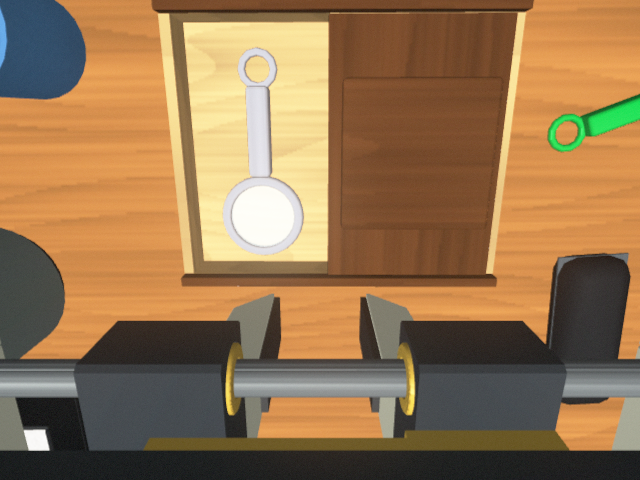

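View pics/s17.png

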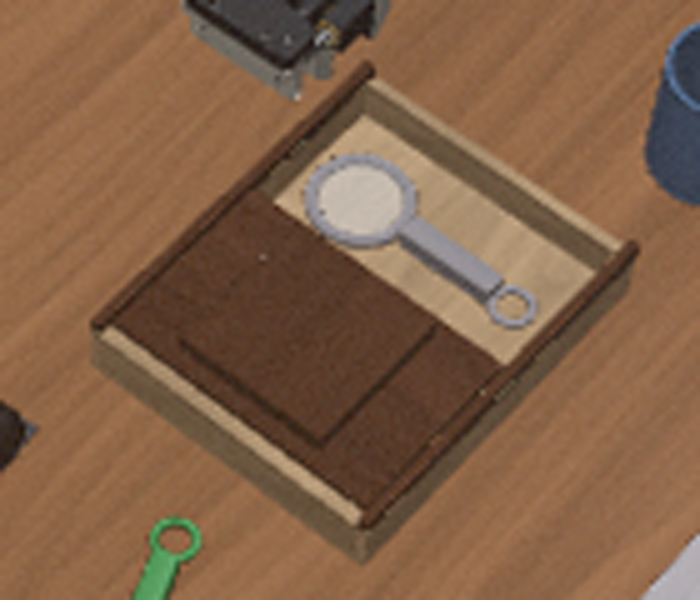

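The glass lies flat and free in the bay: lens at (263,215) and eyelet at (257,68) in the wrist view. Next, with the gripper shut, I'll go behind the raised panel's -y face.

```bash
python3 -m creep '[0,0.015,-0.05,0,0, 0,0.015,-0.055,0,0, 0,0.015,-0.055,0,0, 0,0.004,-0.012,0,0, 0,0,0,-0.05,0, 0,0,0,-0.05,0, 0,0,0,-0.04,0, 0,0,0,0,0]' 30
python3 - <<'E'
from h import *
s=st()
c=cam('wrist');save(c,'w18')
c=cam('scene');b=cv2.resize(c['image'][140:260,270:410],None,fx=5,fy=5,interpolation=cv2.INTER_CUBIC);c['image']=b;save(c,'s18')
E
```

```text
time: 16.68
tool_pos: [0.5322, 0.0839, 0.0597]
tool_rot: [-3.129, -0.015, -0.007]
contact_force: [-0.4, 0.5, 0.6]
opening: 0.0005
t 16.68 p [0.5322 0.0839 0.0597] r [-3.129 -0.015 -0.007] F [-0.4  0.5  0.6] T [0.03 0.   0.03] o 0.0005
```

View pics/w18.png

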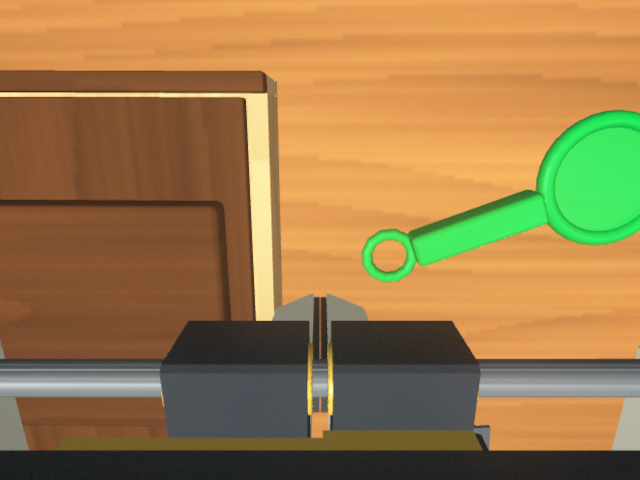

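View pics/s18.png

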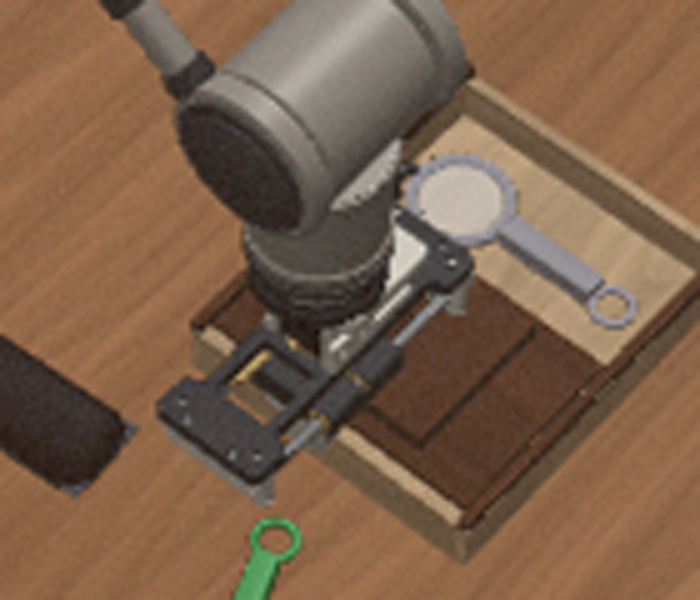

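The shut fingertips are clear of the box on its -y side, with the panel face at column ~225. I'll lower to panel height and approach.

```bash
python3 -m creep '[0,-0.005,0,-0.01,0, 0,-0.005,0,-0.007,0, 0,0,0,-0.001,0, 0,0,0.01,0,0, 0,0,0,0,0]' 30
python3 - <<'E'
from h import *
s=st()
c=cam('wrist');save(c,'w19')
c=cam('side');b=cv2.resize(c['image'][230:380,220:380],None,fx=4,fy=4,interpolation=cv2.INTER_CUBIC);c['image']=b;save(c,'d19')
E
```

```text
time: 17.4
tool_pos: [0.5272, 0.0951, 0.0486]
tool_rot: [-3.129, -0.031, -0.006]
contact_force: [-0.3, -0.7, -0.1]
opening: 0.0004
t 17.4 p [0.5272 0.0951 0.0486] r [-3.129 -0.031 -0.006] F [-0.3 -0.7 -0.1] T [ 0.02  0.02 -0.01] o 0.0004
```

View pics/w19.png

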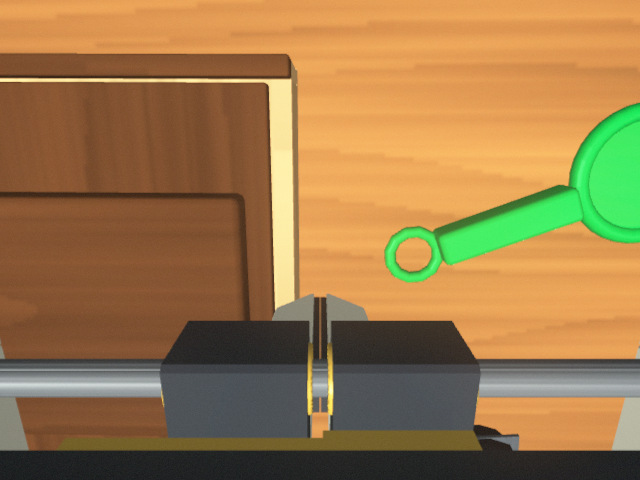

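View pics/d19.png

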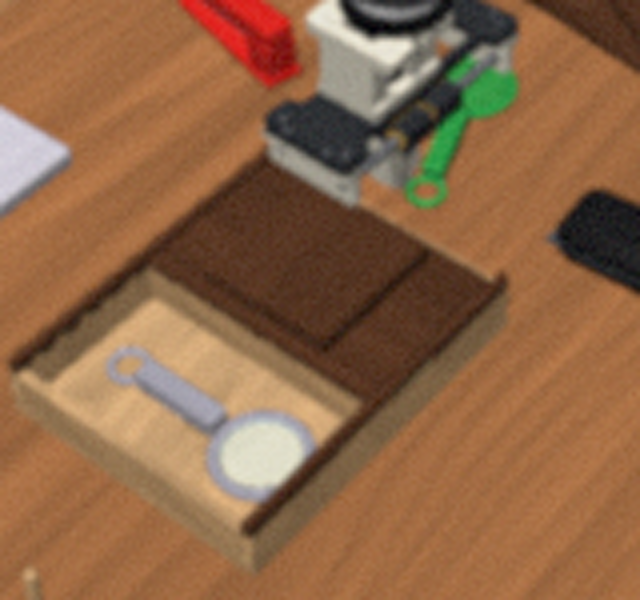

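```bash
python3 - <<'E'
from h import *
s=st();print(s['qpos'].round(3),s['joint_efforts'].round(1))
E
python3 -m creep '[0,-0.003,0,-0.005,0, 0,0,0,0,0]' 30
python3 - <<'E'
from h import *
s=st();print(s['qpos'].round(3))
E
```

```text
t 17.5 p [0.5273 0.0946 0.0485] r [-3.129 -0.031 -0.006] F [-1.  -0.6 -0.1] T [-0.02  0.07 -0.06] o 0.0003
[0.027 0.532 1.732 0.015 0.847 1.594] [  0.2 -46.9 -18.6   0.1  -0.2   0. ]
time: 17.75
tool_pos: [0.524, 0.0945, 0.0431]
tool_rot: [-3.129, -0.031, -0.006]
contact_force: [0.1, 0.4, 0.5]
opening: 0.0004
t 17.75 p [0.524  0.0945 0.0431] r [-3.129 -0.031 -0.006] F [0.1 0.4 0.5] T [ 0.05 -0.    0.  ] o 0.0004
[0.027 0.536 1.745 0.015 0.83  1.594]
```

```bash
python3 -m creep '[0,0,0.01,0,0, 0,0,0.01,0,0, 0,0,0.01,0,0, 0,0,0,0,0]' 30
python3 - <<'E'
from h import *
s=st()
c=cam('wrist');save(c,'w20')
E
```

```text
time: 18.25
tool_pos: [0.5242, 0.1266, 0.0432]
tool_rot: [-3.13, -0.031, -0.006]
contact_force: [0.7, -0.8, 0.9]
opening: -0.0
t 18.25 p [0.5242 0.1266 0.0432] r [-3.13  -0.031 -0.006] F [ 0.7 -0.8  0.9] T [ 0.06 -0.03  0.05] o -0.0
```

View pics/w20.png

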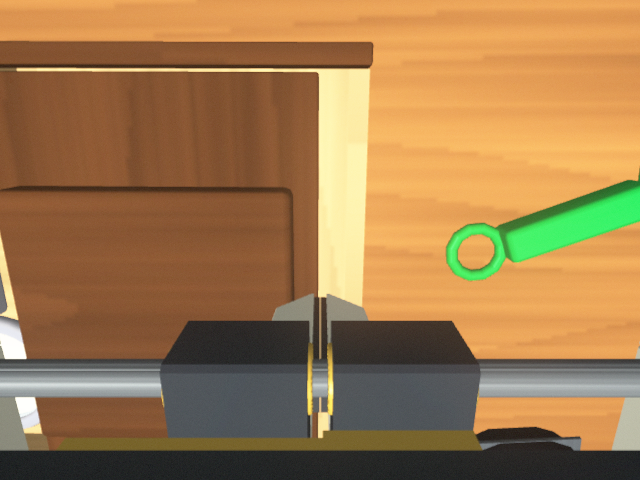

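The cover is moving: its back edge (column 318) has come away from the box end (370), and the face rides at column 293 against the finger. I'll keep pushing.

```bash
python3 -m creep '[0,0,0.018,0,0, 0,0,0.018,0,0, 0,0,0.018,0,0, 0,0,0.018,0,0, 0,0,0.012,0,0, 0,0,0,0,0]' 30
python3 - <<'E'
from h import *
s=st()
c=cam('wrist');save(c,'w21')
c=cam('side');b=cv2.resize(c['image'][230:380,200:360],None,fx=4,fy=4,interpolation=cv2.INTER_CUBIC);c['image']=b;save(c,'d21')
E
```

```text
time: 19.05
tool_pos: [0.5246, 0.2156, 0.0435]
tool_rot: [-3.13, -0.033, -0.006]
contact_force: [1.2, -1.3, 0.5]
opening: 0.0005
t 19.05 p [0.5246 0.2156 0.0435] r [-3.13  -0.033 -0.006] F [ 1.2 -1.3  0.5] T [-0.04 -0.01  0.01] o 0.0005
```

View pics/d21.png

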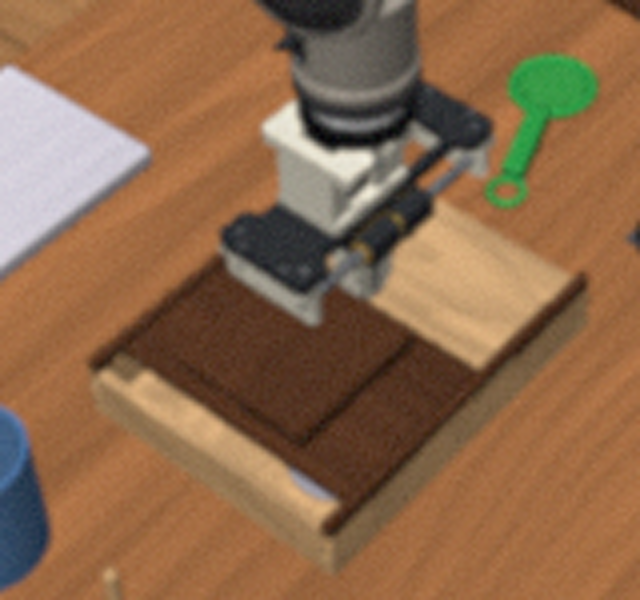

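The cover is nearly shut, with a gap of about 20 mm left at the +y wall in the side view. I'll finish with small steps until the force rises at the stop.

```bash
python3 -m creep '[0,0,0.008,0,0, 0,0,0.006,0,0, 0,0,0,0,0]' 30
python3 -m creep '[0,0,0.004,0,0, 0,0,0.003,0,0]' 30
python3 -m creep '[0,0,0.003,0,0, 0,0,0,0,0]' 30
```

```text
time: 19.52
tool_pos: [0.5243, 0.2283, 0.0432]
tool_rot: [-3.131, -0.031, -0.008]
contact_force: [-0.2, -0.2, 0.5]
opening: 0.0005
time: 19.77
tool_pos: [0.5244, 0.2351, 0.0433]
tool_rot: [-3.131, -0.031, -0.009]
contact_force: [-0.1, -2.1, 1.1]
opening: 0.0007
time: 20.02
tool_pos: [0.5244, 0.2385, 0.0432]
tool_rot: [-3.131, -0.031, -0.009]
contact_force: [-0.1, -1.5, 1.0]
opening: 0.0003
```

```bash
python3 - <<'E'
from h import *
s=st()
c=cam('wrist');save(c,'w22')
c=cam('side');b=cv2.resize(c['image'][230:380,200:360],None,fx=4,fy=4,interpolation=cv2.INTER_CUBIC);c['image']=b;save(c,'d22')
E
```

```text
t 20.02 p [0.5244 0.2385 0.0432] r [-3.131 -0.031 -0.009] F [-0.1 -1.5  1. ] T [-0.21 -0.05  0.02] o 0.0003
```

View pics/d22.png

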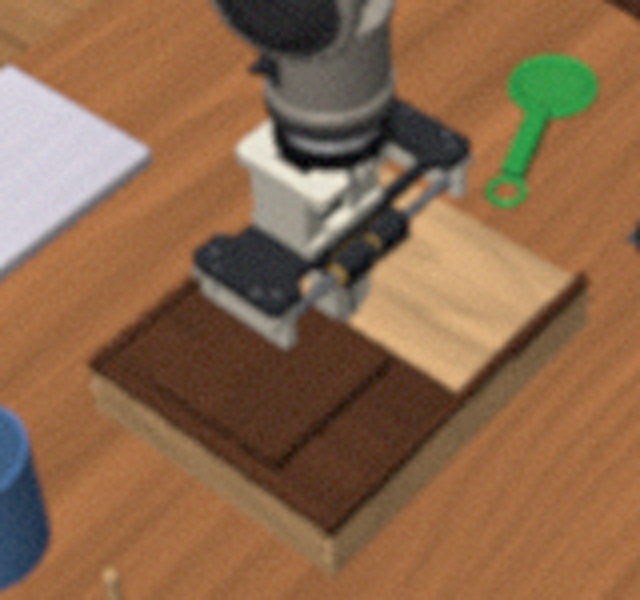

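View pics/w22.png

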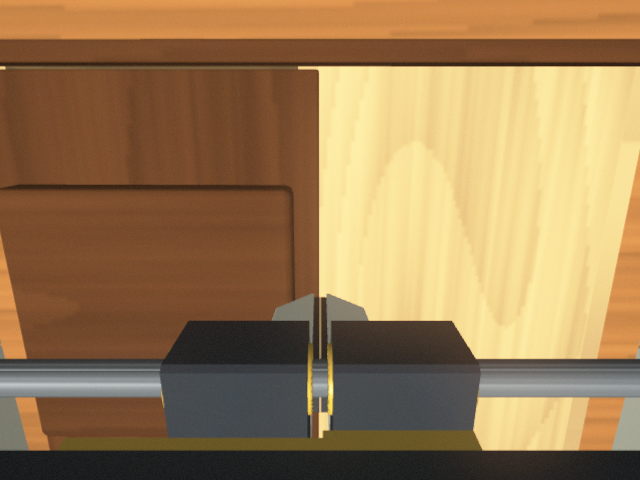

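It looks shut, but the force hasn't yet risen to a clear stop. I'll take a few more small steps.

```bash
for i in 1; do python3 -m creep '[0,0,0.003,0,0]' 30; done
python3 -m creep '[0,0,0.003,0,0]' 30
python3 -m creep '[0,0,0.003,0,0]' 30
```

```text
time: 20.25
tool_pos: [0.5243, 0.2396, 0.0432]
tool_rot: [-3.135, -0.031, -0.008]
contact_force: [0.6, -18.3, 3.6]
opening: 0.0004
time: 20.38
tool_pos: [0.5244, 0.2395, 0.0431]
tool_rot: [-3.14, -0.03, -0.007]
contact_force: [0.8, -19.3, 3.2]
opening: 0.0008
time: 20.5
tool_pos: [0.5244, 0.2393, 0.0432]
tool_rot: [3.138, -0.028, -0.006]
contact_force: [0.5, -16.5, 4.6]
opening: 0.0005
```

The force rose to 18 N and the motion stopped, so the cover is at its stop. I'll back off and lift away.

```bash
python3 -m creep '[0,0,-0.006,0,0, 0,0,-0.012,0,0, 0,0,-0.01,0.01,0, 0,0,0,0.05,0, 0,0,0,0.06,0, 0,0,-0.04,0.06,0, 0,-0.02,-0.05,0.02,0, 0,-0.02,-0.05,0,0, 0,0,0,0,0]' 30
python3 - <<'E'
from h import *
import pickle
s=st()
c=cam('wrist');save(c,'w23');pickle.dump(c,open('w23.pkl','wb'))
for n in('scene','side'):
    c=cam(n);save(c,n+'23');pickle.dump(c,open(n+'23.pkl','wb'))
E
```

```text
time: 21.62
tool_pos: [0.4815, 0.0709, 0.2439]
tool_rot: [3.14, -0.033, -0.006]
contact_force: [-0.5, 0.7, 0.2]
opening: 0.0002
t 21.62 p [0.4815 0.0709 0.2439] r [ 3.14  -0.033 -0.006] F [-0.5  0.7  0.2] T [ 0.03 -0.01 -0.03] o 0.0002
```

View pics/w23.png

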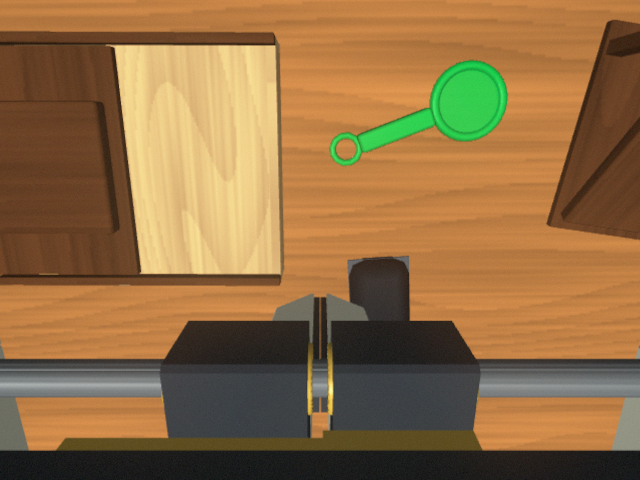

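View pics/scene23.png

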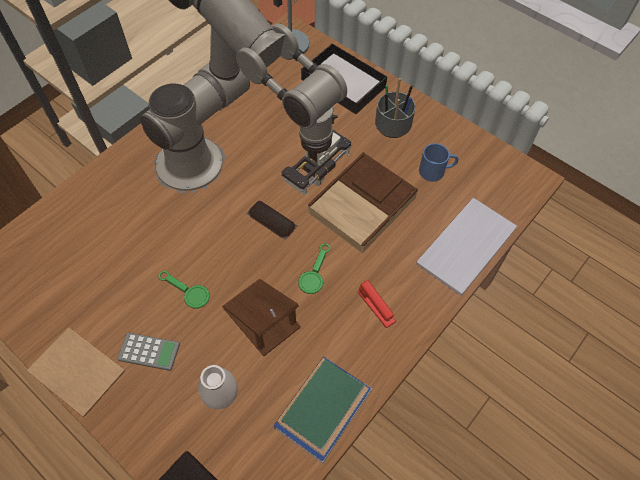

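View pics/side23.png

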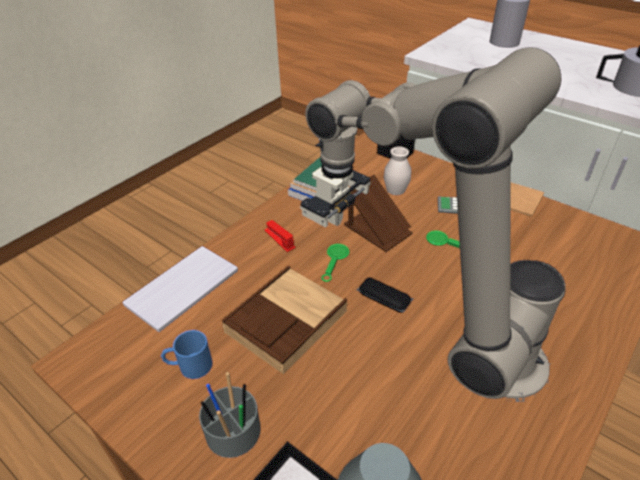

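All views show the cover shut, the bare peg at scene (272,312) and the robot clear. I'll do one numeric check of the cover edge and of the bystanders before and after.

```bash
python3 - <<'E'
from h import *
import pickle
W=pickle.load(open('w23.pkl','rb'))
print(onz(W,112,46,.049).round(4),onz(W,141,273,.049).round(4),'box -y end',onz(W,276,40,.051).round(4))
for n in('scene','side'):
    a=pickle.load(open(n+'0.pkl','rb'))['image'];b=pickle.load(open(n+'23.pkl','rb'))['image']
    d=(cv2.GaussianBlur(cv2.absdiff(a,b),(5,5),0).max(2)>25).astype(np.uint8)
    k,l,s,c=cv2.connectedComponentsWithStats(d); print(n,[tuple(map(int,r)) for r in s[1:] if r[4]>15])
D=pickle.load(open('side23.pkl','rb'));D['image']=cv2.resize(D['image'][255:375,215:355],None,fx=5,fy=5,interpolation=cv2.INTER_CUBIC);save(D,'d24')
E
```

```text
[0.6207 0.2369 0.049 ] [0.4276 0.2371 0.049 ] box -y end [0.624  0.1049 0.051 ]
scene [(0, 0, 352, 285, 34156), (140, 87, 33, 44, 316), (186, 103, 8, 10, 18), (177, 116, 24, 31, 324), (145, 118, 7, 6, 19), (141, 121, 28, 28, 357), (344, 155, 71, 58, 2050), (312, 180, 77, 63, 2415), (238, 288, 41, 31, 571)]
side [(300, 14, 317, 385, 41646), (412, 96, 3, 14, 31), (533, 172, 8, 14, 48), (539, 261, 21, 13, 42), (260, 269, 83, 60, 2618), (545, 286, 32, 54, 1034), (224, 297, 86, 65, 2844), (510, 296, 33, 42, 836)]
```

View pics/d24.png

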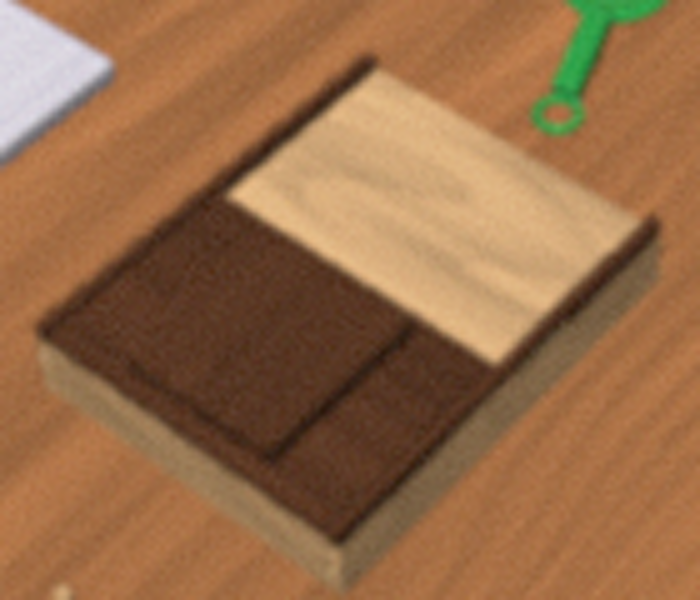

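The cover's back edge is at y = 0.237, against about 0.238 expected when shut, and it is flush with the +y wall. Between the first and last pictures only the arm, the glass and the cover changed. I'll hand in.

```bash
python3 - <<'E'
from h import *
print(workorder.hand_in()); st()
E
```

```text
the job is handed in; nothing more can be done
None
the job is handed in; nothing more can be done
```

The magnifying glass is flat in the desk box with the cover pushed shut over it, and the job was handed in at about 21.7 s of the 54 s. I gripped the glass by its handle, lifted it along the peg and tipped it flat onto the compartment floor. After letting go, I pushed the cover to its stop by the panel's -y face and moved the arm clear.

**Last checks that passed**
- **Glass:** before the cover closed, the wrist and scene views showed it lying flat and free in the compartment.
- **Cover:** pushing met a hard stop at about 18 N. Its back edge measures y = 0.237 m, against about 0.238 m expected when shut, and the side view shows it flush with the wall.
- **Other things on the desk:** comparing the first and last pictures, I saw changes only at the arm, the cover and the empty peg.

**What failed or disagreed**
- **First grasp missed:** the jaws closed on nothing because the fingertips sit about 13 mm above the reported tool height, not 25 mm below it. I measured this in the wrist and side views, corrected for it, and the second grasp held.
- **Camera disagreement:** the scene and side cameras differed by up to about 10 mm on the box's position, so I used the wrist camera for placing.

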